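# Set the dry-air tap for drying a bottle

## Task

Stand the largest of the three reagent bottles to the right of the air tap (not one of the group at the back left) upright on the bench in front of the tap's nozzle, in line with the nozzle and with its side about 3 cm from the nozzle's mouth, and let go of it. Then take the crank handle of the tap's wheel, close the valve clockwise until it comes up against its stop, and open it again exactly two full turns. Finish while still holding the crank handle there, ready to shut off, and leave the other two bottles and the microtube rack where they are.

Things in the scene. Friction and masses are not known exactly. Their poses are not given: they have to be found in the camera images.
- air_tap: Portable dry-air tap, fixed to the bench. Grey base plate 215 x 90 x 10 mm, a brass valve column at its origin, an aluminium canister (72 mm across, top 82 mm above the bench) centred 115 mm behind the column along +x, and a brass nozzle that points along -y, its axis 45 mm above the bench. Origin: on the bench surface, under the column and wheel axis; z up. The plate reaches from x = -50 to x = 165 mm and 45 mm to either side.
- nozzle_mouth (a point): Centre of the nozzle's open end, 115 mm from the column axis along the tap's -y (the blowing direction), 45 mm above the bench. Same axes as the tap.
- wheel_center (a point): Centre of the dark steel hand wheel (100 mm across, rim bar 11 mm thick) on top of the column, 95 mm above the bench; the wheel turns about the vertical through it. Does not move.
- valve_wheel (a joint): Opening angle of the wheel in rad, counted through whole turns: 0 at the closed stop (a hard end stop), growing as it opens counter-clockwise seen from above; clockwise closes. It starts between about 0.25 and 0.8 turn open, the thread has 4 turns in all. It stays where it is left; turning needs about 2 to 3 N at the handle. At 0 the handle lies on the tap's -x side of the wheel.
- handle_grip (a point): Middle of the grippable part of the black upright crank handle on the wheel rim: a round bar 20 mm in diameter, 45 mm tall (103 to 148 mm above the bench), 45 mm from the wheel axis; this point is 130 mm above the bench. The handle spins freely about its own upright axis, so a grip from above can go round in a circle without turning the wrist.
- big_bottle_center (a point): Largest of the three reagent bottles that stand to the right (-y) of the tap, round, 44 mm in diameter, 85 mm tall with its screw cap (cap 33 mm across, body up to 70 mm), about 50 to 100 g. Point on its axis, half-way up (42.5 mm).
- mid_bottle_center (a point): Middle-sized bottle, 30 mm in diameter, 62 mm tall; not to be moved. Point on its axis, half-way up (31 mm).
- small_bottle_center (a point): Smallest bottle, 24 mm in diameter, 48 mm tall; not to be moved. Point on its axis, half-way up (24 mm).
- tube_rack: Microtube rack, 58 x 118 x 30 mm; not to be moved. Origin at the centre of its underside.

How it is judged:
By the outcome, as a careful person would: the job done as asked, in the order asked, and still so for the second after the job is handed in, while the arm keeps its last pose, push and grip.
It also fails if it takes over 72 s, if anything falls off the work surface, if the arm or the gripper's body presses on something with over 40 N, if the wrist force passes 120 N, or if a joint passes its speed limit or range.

## Robot

A 6-joint arm with a two-finger parallel gripper is mounted at the origin on a cart in front of the work surface, level with it; the furniture and walls round the work are solid. World frame = base frame: x ahead of the robot, y to its left, z up, the work surface at z = 0. Lengths are in m, angles in rad, forces in N, time in s.
With the tool pointing down it reaches from about 0.4 to 0.825 m from the base axis. Payload 7 kg.
Tool frame: the origin (TCP) lies between the finger pads; the fingertips stand 22 mm ahead of it and the grasp point (between the pads) lies 3 mm ahead of it; z points along the fingers, y is the direction in which the jaws open and shut (so a half turn about z gives the same grasp; the last joint's range is limited). The gripper opens to 88 mm and grips with 3 to 60 N. Pads are 19 mm wide; open, the fingers measure 130 mm over their backs; the gripper's body (78 mm by 193 mm) begins 47 mm behind the grasp point.
Start: joints at [1.574, 0.359, 0.012, 0, -1.224, -0.288], TCP at [0.19, 0.648, 0.218] pointing down, gripper open.
Joint ranges: [-3.07, 3.07], [-1.43, 2.12], [-1.02, 1.25], [-3.03, 1.67], [-3.05, -0], [-3.03, 3.03]. Speed limits (rad/s): [2.39, 2.39, 3.01, 3.14, 3.14, 3.14].

## Interface

Orientations are given as [roll, pitch, yaw] about the fixed x, y, z axes, in that order (R = Rz(yaw) Ry(pitch) Rx(roll)).
In Python, from station import arm, optics gives the robot as it stands. The module is installed in compiled form; this text tells all that it offers.
- The arm moves only by the tool jog_arm, never from a script. Its argument "motion" is a list that holds one entry, the list of rows, each a list of 7 numbers: the shift along the tool's x, y, z in m, then the turn, a rotation vector about the tool's x, y, z in degrees, then the finger opening in m, from 0 to 0.0876. In form: [[[x, y, z, rx, ry, rz, grip], ...]]. A call has 1 to 8 rows; each row is the pose to reach, as a shift and turn from the pose measured when the call began, along the tool's axes at that moment; what a row does not reach only later rows make up. A row lasts 1/10 s, in which the tool goes at most 50 mm and 8.59 degrees, less where a joint would pass 70% of its speed; a pose out of reach is approached as far as the arm can. A call with a gripper value outside its range is refused whole. The fingers move at their own pace and stop on an object; "newtons" is the grip in N (left out, the last holds). Time passes only in rows, so rows that repeat a pose let the fingers close. It gives the time, the measured TCP pose, the force and the opening at its end, in the units of the state.
- arm.get_state(): the state, without advancing time (a new reading comes with each control period).
- optics.grab_frame(name): name is "scene" or "side" or "wrist"; returns the picture (420x560x3 uint8, red, green, blue); there is no depth.
- optics.camera_model(name): a dict with "mtx" (3x3 intrinsics, pixels), "R" (3x3) and "t" (3): a world point X has camera coordinates R X + t; the wrist camera has in their place "mount" (4x4, takes a point from camera to tool coordinates, whose origin is the TCP and whose axes are the flange's). Camera axes: x right, y down, z forward; pixel columns grow to the right and rows downward; lengths in m; the calibration is good to about 2 mm. A picture is of the moment at which its call begins: read the wrist's pose just before it. camera_model takes no time and is no camera call.
- arm.job_done(): hands the job in, once; it reports no verdict.
The state is a dict: "t": time; "q": joint angles; "qd": joint speeds; "joint_efforts": joint torques, N m; "eef_pos": TCP position; "ee_rot": TCP orientation; "force": force on the tool from outside, world axes, zero at the start; "moment": the same for the moment, N m; "width": finger opening in m.
Only numpy, scipy, OpenCV 4.12 (cv2) and the standard library are available. Lean on these libraries where they do the work, as an engineer would, in place of code of your own. Each camera call takes 0.05 s, during which the arm holds its last target.

## Working session

There is one attempt and no reset: what is moved stays moved. The work goes in short steps, Python scripts to look and compute and a tool call to move; the robot and the scene stay as the last step left them, time stands still between calls to the robot, and variables do not carry over. Pictures are saved under pics/ and viewed, and the job is handed in when it is done.

Besides the shell and the picture viewer there is one more tool, called by a JSON object that holds its "api" and its "payload", one argument or row to a line. jog_arm: Moves the arm, as the interface text tells. Its arguments: {"type":"object","properties":{"motion":{"type":"array","items":{"type":"array","items":{"type":"array","items":{"type":"number"}}}},"newtons":{"type":"number"}},"required":["motion"]}

```bash
mkdir -p pics; ls
python3 - <<'E'
from station import arm, optics
import cv2, numpy as np
np.set_printoptions(precision=4,suppress=True)
for n in ["scene","side","wrist"]:
    im=optics.grab_frame(n); cv2.imwrite(f"pics/{n}0.png",im[:,:,::-1])
    print(n,optics.camera_model(n))
print(arm.get_state())
E
```

```text
pics
scene {'mtx': array([[399.4806,   0.    , 281.5774],
       [  0.    , 399.4806, 208.7721],
       [  0.    ,   0.    ,   1.    ]]), 'R': array([[-0.605 , -0.7962,  0.0124],
       [-0.5581,  0.4129, -0.7197],
       [ 0.5679, -0.4423, -0.6941]]), 't': array([0.2615, 0.467 , 0.5182])}
side {'mtx': array([[449.6733,   0.    , 283.1552],
       [  0.    , 449.6733, 211.7372],
       [  0.    ,   0.    ,   1.    ]]), 'R': array([[ 0.8502, -0.5264,  0.0051],
       [-0.2698, -0.444 , -0.8545],
       [ 0.452 ,  0.7251, -0.5195]]), 't': array([-0.578 ,  0.2043,  0.8601])}
wrist {'mtx': array([[296.1412,   0.    , 276.8587],
       [  0.    , 296.1412, 206.2995],
       [  0.    ,   0.    ,   1.    ]]), 'mount': array([[-0.0003, -0.9579, -0.2871,  0.0778],
       [ 1.    ,  0.0001, -0.0012,  0.0007],
       [ 0.0011, -0.2871,  0.9579, -0.1671],
       [ 0.    ,  0.    ,  0.    ,  1.    ]])}
{'t': 0.15, 'q': array([ 1.5741,  0.3592,  0.0113, -0.0002, -1.2241, -0.2881]), 'qd': array([ 0.0014, -0.0021,  0.0045,  0.0014, -0.0005,  0.0013]), 'joint_efforts': array([ -0.0012, -58.3279,  29.3288,   7.0011,   0.0088,  -0.0001]), 'eef_pos': array([0.1896, 0.6475, 0.2173]), 'ee_rot': array([ 3.1404, -0.0002, -0.2849]), 'force': array([-0.2423, -0.4812, -0.2798]), 'moment': array([ 0.0499,  0.0199, -0.0791]), 'width': 0.08787264643431653}
```

View pics/scene0.png

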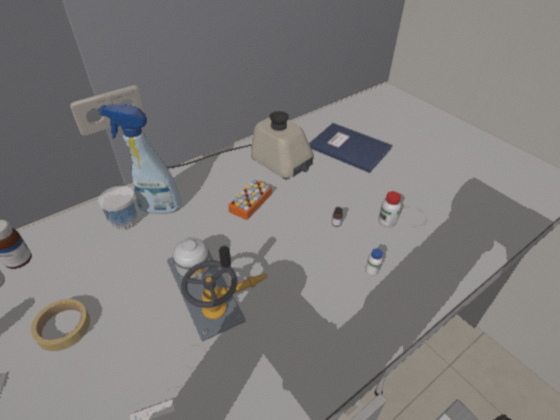

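View pics/side0.png

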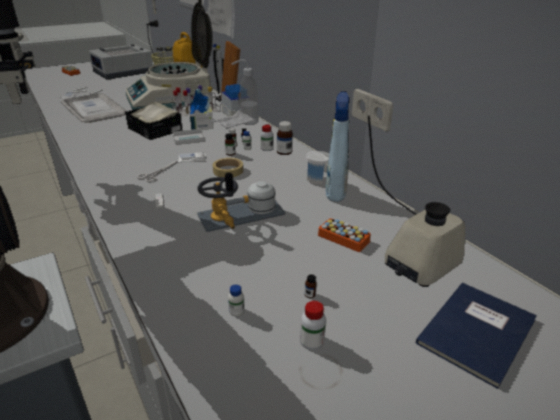

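View pics/wrist0.png

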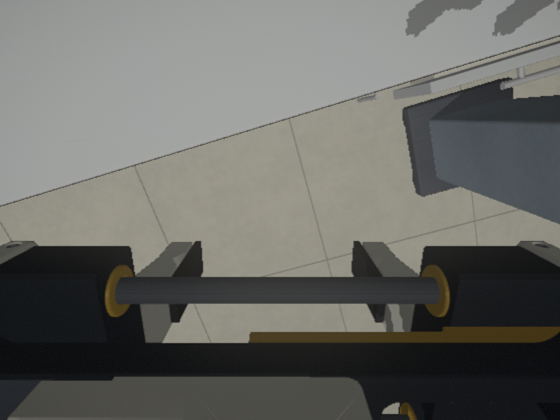

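The scene view shows the tap (wheel about (210,285), nozzle tip about (266,278)). The bottles are big/red at (391,208), mid/blue at (375,262) and small at (338,216). The rack is at (250,198). I'll enlarge these next.

Run:
```python
import cv2
a=cv2.imread("pics/scene0.png"); b=cv2.imread("pics/side0.png")
def crop(im,x0,y0,w,h,s,n): cv2.imwrite(n,cv2.resize(im[y0:y0+h,x0:x0+w],None,fx=s,fy=s,interpolation=cv2.INTER_CUBIC))
crop(a,160,230,120,110,5,"pics/c1.png")
crop(a,310,180,120,100,5,"pics/c2.png")
crop(b,190,160,110,80,6,"pics/c3.png")
crop(b,215,260,130,120,5,"pics/c4.png")
```

```text
(no output)
```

View pics/c1.png

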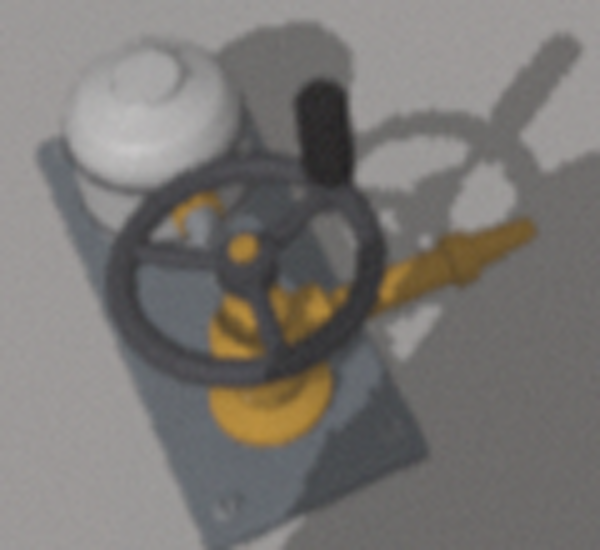

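View pics/c2.png

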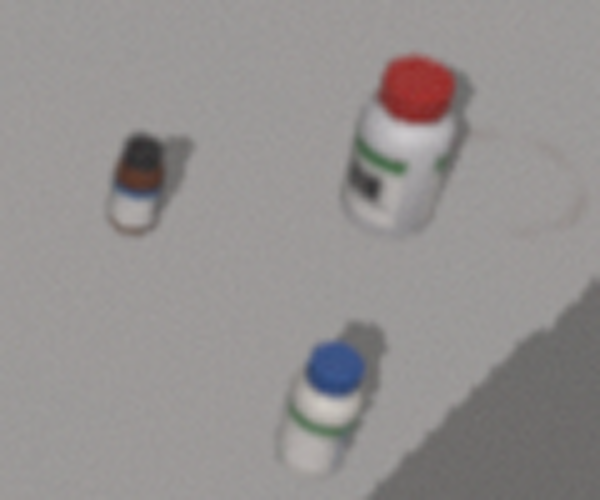

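View pics/c3.png

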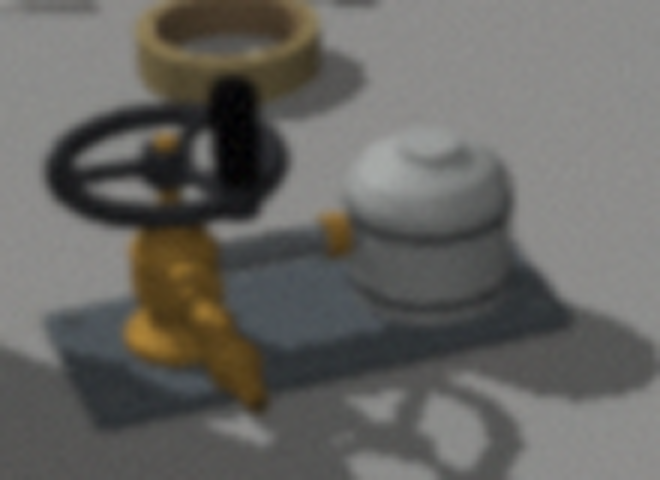

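View pics/c4.png

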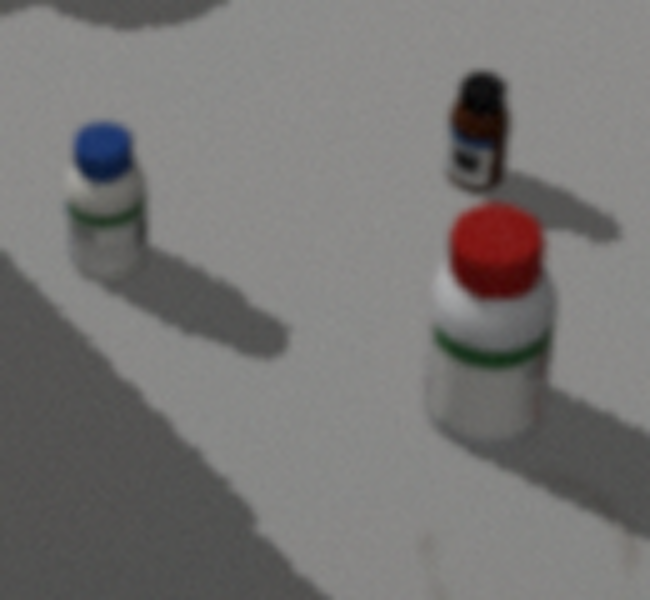

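```bash
cat > fit.py <<'E'
import numpy as np
from scipy.optimize import least_squares
from station import optics
np.set_printoptions(precision=4,suppress=True)
C={n:optics.camera_model(n) for n in ("scene","side")}
def proj(n,X):
    c=C[n]; p=c["mtx"]@(c["R"]@np.asarray(X)+c["t"]); return p[:2]/p[2]
def ray_z(n,uv,z):
    c=C[n]; d=c["R"].T@np.linalg.solve(c["mtx"],[uv[0],uv[1],1]); o=-c["R"].T@c["t"]; return o+d*(z-o[2])/d[2]
E
python3 - <<'E'
from fit import *
T=[("scene",(0.,-.115,.045),(266.6,276.4)),("side",(0,-.115,.045),(232.8,226.7)),
("scene",(-.05,-.045,.01),(245.6,321)),("scene",(-.05,.045,.01),(201,339.6)),("scene",(.165,.045,.01),(168.4,259)),
("side",(-.05,-.045,.01),(206.7,231.3)),("side",(-.05,.045,.01),(198,213.3)),("side",(.165,-.045,.01),(285.3,213)),
("scene",(.115,0,.082),(189.6,245)),("side",(.115,0,.082),(262.5,185))]
def w(p,P):
    c,s=np.cos(p[2]),np.sin(p[2]); return np.array([p[0]+c*P[0]-s*P[1],p[1]+s*P[0]+c*P[1],P[2]])
f=lambda p:np.concatenate([proj(n,w(p,P))-uv for n,P,uv in T])
for y0 in (0,1.5,3,-1.5):
    r=least_squares(f,[.6,0.1,y0],loss="soft_l1"); print(r.x,np.degrees(r.x[2]),r.cost)
    if y0==0: R=r
best=min((least_squares(f,[.6,0.1,y],loss="soft_l1") for y in (0,1.5,3,-1.5)),key=lambda r:r.cost)
print(f(best.x).reshape(-1,2)); p=best.x
print("nozzle",w(p,(0,-.115,.045)))
for n,uv in (("scene",(224.8,256.4)),("side",(229.2,184.2))):
    h=ray_z(n,uv,.126); c,s=np.cos(p[2]),np.sin(p[2]);d=h[:2]-p[:2]
    print("handle",h, "tap frame",c*d[0]+s*d[1],-s*d[0]+c*d[1])
for nm,z,a,b in (("big",.085,(394,196),(314.6,306)),("mid",.062,(377.4,252),(235.8,287.6)),("small",.048,(338.8,209.4),(311.6,277)),("bigbase",0,(387.6,221),(312,342))):
    print(nm,ray_z("scene",a,z),ray_z("side",b,z))
for q in [(250,198),(229,207),(246,217),(271,186),(252,181)]: print("rack",ray_z("scene",q,.03))
E
```

```text
[ 0.5387  0.0844 -0.1639] -9.38991243427667 9.556706020018876
[ 0.5387  0.0844 -0.1639] -9.389912486840943 9.556706020018911
[0.5387 0.0844 6.1193] 350.6100872853901 9.556706020019059
[ 0.5387  0.0844 -0.1639] -9.389912450135885 9.556706020019071
[[ 0.2367 -1.0681]
 [-1.1847  1.5423]
 [ 0.24   -2.0084]
 [-0.0545 -0.4353]
 [-1.0011 -1.3484]
 [-2.0879 -1.5332]
 [-1.7228 -1.1698]
 [-0.1083 -0.2064]
 [ 0.2618 -0.8184]
 [-1.6995 -0.6959]]
nozzle [ 0.5199 -0.0291  0.045 ]
handle [0.5503 0.0416 0.126 ] tap frame 0.018432038864762416 -0.04027027838384934
handle [0.5483 0.0316 0.126 ] tap frame 0.018086660997167256 -0.05049544091419424
big [ 0.5027 -0.3739  0.085 ] [ 0.5092 -0.3774  0.085 ]
mid [ 0.4217 -0.2381  0.062 ] [ 0.4261 -0.2397  0.062 ]
small [ 0.5711 -0.272   0.048 ] [ 0.5759 -0.275   0.048 ]
bigbase [ 0.5037 -0.3782  0.    ] [ 0.5067 -0.3789  0.    ]
rack [ 0.7431 -0.1384  0.03  ]
rack [ 0.7464 -0.0801  0.03  ]
rack [ 0.694  -0.0941  0.03  ]
rack [ 0.7489 -0.2065  0.03  ]
rack [ 0.7938 -0.1788  0.03  ]
```

```bash
cat > mv.py <<'E'
import numpy as np
from scipy.spatial.transform import Rotation as Ro
from station import arm
np.set_printoptions(precision=4,suppress=True)
def row(X,yaw,s=None):
    s=s or arm.get_state()
    R0=Ro.from_euler("xyz",s["ee_rot"]); R1=Ro.from_euler("xyz",[np.pi,0,yaw])
    d=R0.inv().apply(np.asarray(X)-s["eef_pos"]); return np.round(np.r_[d,(R0.inv()*R1).as_rotvec(degrees=True)],4)
E
python3 - <<'E'
from mv import *
print(row((.45,.40,.27),-.9)); print(row((.56,.03,.3),-1.735))
from fit import *
for q in [(158,210),(120,225),(60,345),(12,262)]: print(ray_z("scene",q,0))
E
```

```text
[ 0.3195  0.1644 -0.0525  0.0657 -0.0302 35.2453]
[ 0.529   0.4886 -0.0821  0.0515 -0.0584 83.0873]
[0.8697 0.0519 0.    ]
[0.8757 0.1461 0.    ]
[0.6464 0.347  0.    ]
[0.9068 0.3746 0.    ]
```

{"api": "jog_arm", "payload": {
  "motion": [
    [[0.32,0.164,-0.052,0,0,35,0.0876],[0.32,0.164,-0.052,0,0,35,0.0876],[0.32,0.164,-0.052,0,0,35,0.0876],[0.32,0.164,-0.052,0,0,35,0.0876],[0.32,0.164,-0.052,0,0,35,0.0876],[0.32,0.164,-0.052,0,0,35,0.0876],[0.32,0.164,-0.052,0,0,35,0.0876],[0.32,0.164,-0.052,0,0,35,0.0876]]
  ]
}}

```text
t: 0.95
eef_pos: [0.4533, 0.3972, 0.2704]
ee_rot: [3.141, -0.001, -0.899]
force: [-0.2, 0.8, 0.2]
width: 0.0876
```

Run:
```python
from mv import *
s=arm.get_state(); print(s["t"],s["q"])
print(row((.55,.03,.3),-1.735))
```

```text
0.95 [ 1.0441  0.2117 -0.073   0.0011 -1.2867 -0.3725]
[ 0.3476  0.1528 -0.0292 -0.0207 -0.0689 47.9053]
```

{"api": "jog_arm", "payload": {
  "motion": [
    [[0.348,0.153,-0.03,0,0,48,0.0876],[0.348,0.153,-0.03,0,0,48,0.0876],[0.348,0.153,-0.03,0,0,48,0.0876],[0.348,0.153,-0.03,0,0,48,0.0876],[0.348,0.153,-0.03,0,0,48,0.0876],[0.348,0.153,-0.03,0,0,48,0.0876],[0.348,0.153,-0.03,0,0,48,0.0876],[0.348,0.153,-0.03,0,0,48,0.0876]]
  ]
}}

```text
t: 1.75
eef_pos: [0.5502, 0.0272, 0.301]
ee_rot: [-3.141, -0.001, -1.738]
force: [0.7, 0.6, -0.6]
width: 0.0874
```

{"api": "jog_arm", "payload": {
  "motion": [
    [[0,0,0,0,0,0,0.0876],[0,0,0,0,0,0,0.0876]]
  ]
}}

```text
t: 1.95
eef_pos: [0.5502, 0.0264, 0.3007]
ee_rot: [-3.141, -0.001, -1.74]
force: [0.1, 1.2, 0.5]
width: 0.0877
```

```bash
cat > snap.py <<'E'
import cv2,sys,numpy as np
from station import arm,optics
from scipy.spatial.transform import Rotation as Ro
n,cam=sys.argv[1],sys.argv[2]
s=arm.get_state(); im=optics.grab_frame(cam)
cv2.imwrite(f"pics/{n}.png",im[:,:,::-1])
np.savez(f"pics/{n}.npz",p=s["eef_pos"],r=s["ee_rot"]); print(s["t"],s["eef_pos"],s["ee_rot"],s["qd"].round(3))
E
cat >> fit.py <<'E'
from scipy.spatial.transform import Rotation as Ro
W=optics.camera_model("wrist")
def wpose(n):
    d=np.load(f"pics/{n}.npz"); T=np.eye(4); T[:3,:3]=Ro.from_euler("xyz",d["r"]).as_matrix(); T[:3,3]=d["p"]; return T@W["mount"]
def wproj(T,X):
    c=T[:3,:3].T@(np.asarray(X)-T[:3,3]); p=W["mtx"]@c; return p[:2]/p[2]
def wray(T,uv,z):
    d=T[:3,:3]@np.linalg.solve(W["mtx"],[uv[0],uv[1],1]); o=T[:3,3]; return o+d*(z-o[2])/d[2]
E
python3 snap.py w1 wrist
```

```text
1.95 [0.550163   0.02644041 0.30069246] [-3.14123811e+00 -9.24553684e-04 -1.73981229e+00] [ 0.034 -0.003 -0.005 -0.003  0.001 -0.009]
```

View pics/w1.png

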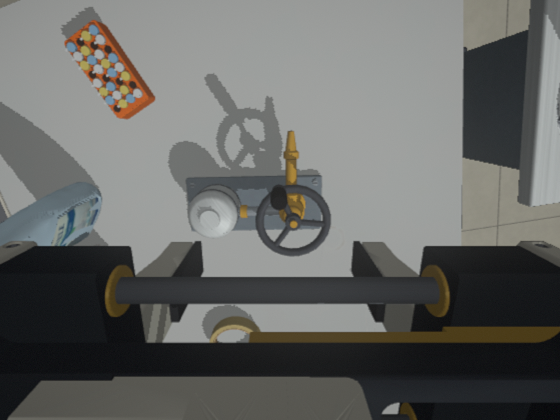

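The wrist view shows the wheel centred near (293,221), the handle near (279,198), the nozzle tip near (291,132) and the plate corners clearly. I'll enlarge this view.

Run:
```python
import cv2
a=cv2.imread("pics/w1.png")
cv2.imwrite("pics/w1c.png",cv2.resize(a[120:265,180:345],None,fx=4,fy=4,interpolation=cv2.INTER_CUBIC))
```

```text
(no output)
```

View pics/w1c.png

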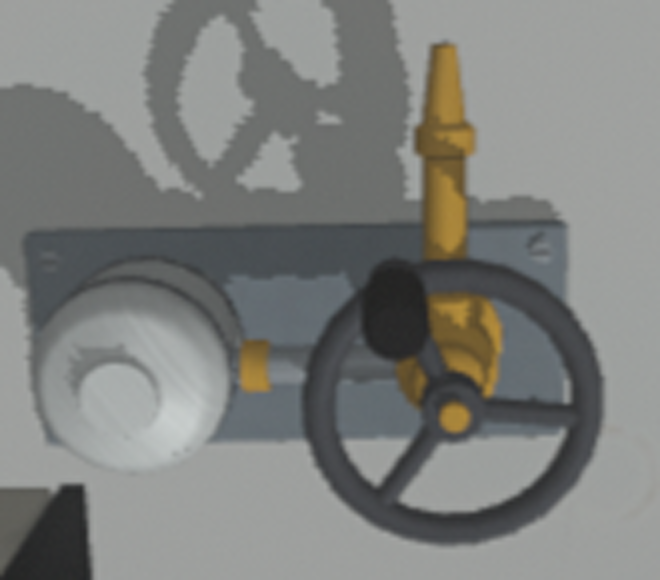

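Run:
```python
from fit import *
T=wpose("w1")
F=[((-.05,-.045,.01),(321.75,175.5)),((.165,-.045,.01),(186.25,178.5)),((.165,.045,.01),(191.75,230.5)),((0,-.115,.045),(290.75,131)),((0,0,.095),(293.25,220.4)),((.115,0,.082),(210,219.5))]
def w(p,P):
    c,s=np.cos(p[2]),np.sin(p[2]); return np.array([p[0]+c*P[0]-s*P[1],p[1]+s*P[0]+c*P[1],P[2]])
f=lambda p:np.concatenate([wproj(T,w(p,P))-uv for P,uv in F])
r=least_squares(f,[.54,.08,-.16],loss="soft_l1"); p=r.x; print(p,np.degrees(p[2]),f(p).reshape(-1,2))
n=w(p,(0,-.115,.045)); print("nozzle",n,wray(T,(290.75,131),.045),"bottle target",w(p,(0,-.167,0)))
h=wray(T,(279,197),.126); c,s=np.cos(p[2]),np.sin(p[2]);d=h[:2]-p[:2]
print("wheel",wray(T,(293.25,220.4),.095),"handle",h,c*d[0]+s*d[1],-s*d[0]+c*d[1])
from mv import row
print(row((.506,-.335,.28),-1.735))
```

```text
[ 0.5376  0.0836 -0.1467] -8.407906745614541 [[ 0.6989 -0.4665]
 [-0.8543 -0.4489]
 [-0.305   1.0241]
 [ 0.3546 -0.385 ]
 [ 0.284   0.6563]
 [-0.3235  0.1323]]
nozzle [ 0.5208 -0.0302  0.045 ] [ 0.5213 -0.0298  0.045 ] bottle target [ 0.5132 -0.0816  0.    ]
wheel [0.5378 0.0826 0.095 ] handle [0.55   0.0394 0.126 ] 0.018724464979704473 -0.041910479360668114
[ 0.3645 -0.017   0.021  -0.0198 -0.0503 -0.1997]
```

{"api": "jog_arm", "payload": {
  "motion": [
    [[0.364,-0.017,0.02,0,0,0,0.0876],[0.364,-0.017,0.02,0,0,0,0.0876],[0.364,-0.017,0.02,0,0,0,0.0876],[0.364,-0.017,0.02,0,0,0,0.0876],[0.364,-0.017,0.02,0,0,0,0.0876],[0.364,-0.017,0.02,0,0,0,0.0876],[0.364,-0.017,0.02,0,0,0,0.0876],[0.364,-0.017,0.02,0,0,0,0.0876]]
  ]
}}

```text
t: 2.8
eef_pos: [0.5056, -0.3366, 0.2799]
ee_rot: [3.14, -0.001, -1.74]
force: [0.3, 1.5, -0.7]
width: 0.0876
```

{"api": "jog_arm", "payload": {
  "motion": [
    [[0,0,0,0,0,0,0.0876],[0,0,0,0,0,0,0.0876]]
  ]
}}

```text
t: 3.0
eef_pos: [0.5059, -0.3356, 0.2793]
ee_rot: [3.139, -0.0, -1.739]
force: [0.2, 0.1, 0.1]
width: 0.0876
```

```bash
python3 snap.py w2 wrist
python3 - <<'E'
import cv2
a=cv2.imread("pics/w2.png")
cv2.imwrite("pics/w2c.png",cv2.resize(a[0:280,120:440],None,fx=2,fy=2,interpolation=cv2.INTER_CUBIC))
E
```

```text
3.0 [ 0.50592577 -0.33563431  0.27932939] [ 3.13938959e+00 -4.96700963e-04 -1.73925389e+00] [ 0.023 -0.016 -0.003  0.     0.001 -0.   ]
```

View pics/w2c.png

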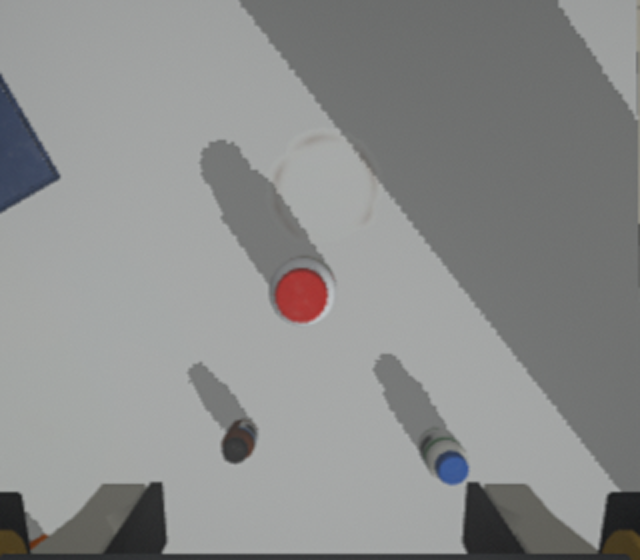

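The red cap centre is at (271,147.5). The small and mid bottles are at (239,220) and (346,233).

Run:
```python
from fit import *
T=wpose("w2")
b=wray(T,(271,147.5),.085); print(b, wray(T,(239,222),.048),wray(T,(346,233.5),.062))
from mv import row
print(row((b[0],b[1],.15),-1.735));print(row((b[0],b[1],.053),-1.735))
```

```text
[ 0.5053 -0.3797  0.085 ] [ 0.5698 -0.2808  0.048 ] [ 0.4234 -0.2436  0.062 ]
[ 0.044  -0.0068  0.1297  0.0954 -0.0343 -0.191 ]
[ 0.0439 -0.0069  0.2267  0.0954 -0.0343 -0.191 ]
```

{"api": "jog_arm", "payload": {
  "motion": [
    [[0.042,-0.007,0.05,0,0,0,0.0876],[0.042,-0.007,0.09,0,0,0,0.0876],[0.042,-0.007,0.12,0,0,0,0.0876],[0.042,-0.007,0.15,0,0,0,0.0876],[0.042,-0.007,0.18,0,0,0,0.0876],[0.042,-0.007,0.21,0,0,0,0.0876],[0.042,-0.007,0.226,0,0,0,0.0876],[0.042,-0.007,0.226,0,0,0,0.0876]]
  ]
}}

```text
t: 3.85
eef_pos: [0.5049, -0.3754, 0.0515]
ee_rot: [3.136, 0.001, -1.736]
force: [-0.5, -0.1, 0.4]
width: 0.0874
```

{"api": "jog_arm", "payload": {
  "motion": [
    [[0,0,0,0,0,0,0.035],[0,0,0,0,0,0,0.035],[0,0,0,0,0,0,0.035],[0,0,0,0,0,0,0.035],[0,0,0,0,0,0,0.035],[0,0,0,0,0,0,0.035],[0,0,0,0,0,0,0.035]]
  ],
  "newtons": 12
}}

```text
t: 4.55
eef_pos: [0.5054, -0.3758, 0.0518]
ee_rot: [3.137, 0.0, -1.736]
force: [0.6, 0.4, -0.0]
width: 0.0382
```

```bash
python3 snap.py w3 wrist;python3 snap.py s3 scene
python3 - <<'E'
import cv2,numpy as np
a=cv2.imread("pics/w3.png");b=cv2.imread("pics/s3.png")
cv2.imwrite("pics/w3c.png",np.hstack([cv2.resize(a,(400,300)),cv2.resize(b[150:300,280:480],(400,300))]))
E
```

```text
4.55 [ 0.50536453 -0.37575324  0.05184078] [ 3.13697586e+00  2.63855789e-04 -1.73640871e+00] [ 0.     0.003  0.001 -0.001  0.     0.001]
4.6 [ 0.5051512  -0.37560991  0.05165565] [ 3.13644555e+00  4.66896472e-04 -1.73648869e+00] [ 0.     0.001 -0.003 -0.002 -0.002 -0.   ]
```

View pics/w3c.png

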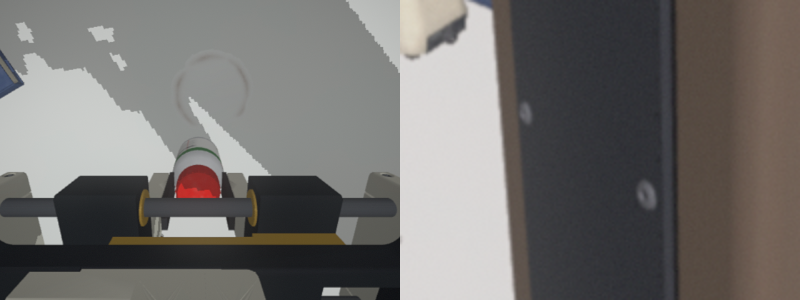

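Run:
```python
from fit import *
T=wpose("w3")
for y in (-.376,-.38,-.385,-.39,-.395):print(y,wproj(T,(.505,y,.085)),wproj(T,(.505,y,.0)), wproj(T,(.505,y-.022,.0)))
import cv2
a=cv2.imread("pics/w3.png")
cv2.imwrite("pics/w3d.png",cv2.resize(a[150:360,180:380],None,fx=3.5,fy=2.8,interpolation=cv2.INTER_CUBIC))
from station import arm
print(arm.get_state())
```

```text
-0.376 [277.7001 277.5707] [276.9954 221.2784] [272.2393 194.4798]
-0.38 [276.4006 270.6476] [276.1499 216.5143] [271.346  189.4463]
-0.385 [274.748  261.8436] [275.0812 210.4926] [270.2165 183.0821]
-0.39 [273.0632 252.8685] [273.9991 204.3955] [269.0724 176.636 ]
-0.395 [271.3454 243.7171] [272.9034 198.2216] [267.9136 170.1064]
{'t': 4.65, 'q': array([-0.3295,  0.4348, -0.2868,  0.0005, -0.8544,  0.1635]), 'qd': array([ 0.0027,  0.0012,  0.0012,  0.0008, -0.0001,  0.0002]), 'joint_efforts': array([ -0.1937, -57.5761,  22.6588,   5.3952,  -0.2461,  -0.0017]), 'eef_pos': array([ 0.5051, -0.3756,  0.0516]), 'ee_rot': array([ 3.1364,  0.0005, -1.7364]), 'force': array([ 0.6525, -0.6824,  0.3038]), 'moment': array([-0.0094, -0.3025, -0.0166]), 'width': 0.03779211993519723}
```

View pics/w3d.png

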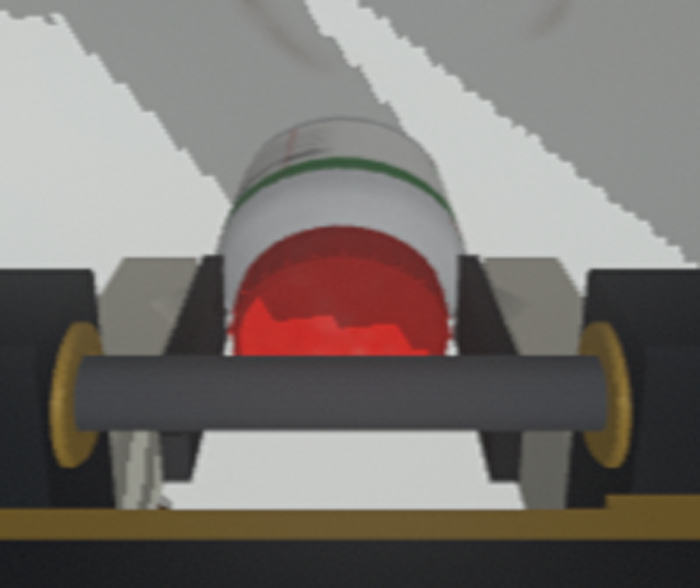

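{"api": "jog_arm", "payload": {
  "motion": [
    [[0,0,0,0,0,0,0.033],[0,0,-0.01,0,0,0,0.033],[0,0,-0.025,0,0,0,0.033],[0,0,-0.04,0,0,0,0.033],[0,0,-0.055,0,0,0,0.033],[0,0,-0.07,0,0,0,0.033],[0,0,-0.08,0,0,0,0.033],[0,0,-0.08,0,0,0,0.033]]
  ],
  "newtons": 15
}}

```text
t: 5.45
eef_pos: [0.5063, -0.3761, 0.1335]
ee_rot: [3.139, -0.0, -1.736]
force: [-0.6, -1.3, -0.8]
width: 0.0376
```

```bash
python3 snap.py w4 wrist
python3 - <<'E'
from fit import *
T=wpose("w4")
for y in (-.372,-.376,-.38):print(y,wproj(T,(.505,y,.165)),wproj(T,(.505,y,.08)), wproj(T,(.505,y-.022,.08)))
import cv2
a=cv2.imread("pics/w4.png")
cv2.imwrite("pics/w4d.png",cv2.resize(a[150:360,180:380],None,fx=3.5,fy=2.8,interpolation=cv2.INTER_CUBIC))
E
```

```text
5.45 [ 0.50633049 -0.37609198  0.13350037] [ 3.13906855e+00 -2.70542778e-04 -1.73629212e+00] [-0.     0.023 -0.031 -0.01   0.029 -0.001]
-0.372 [280.7626 282.9291] [279.23   225.4998] [274.5965 199.1366]
-0.376 [279.5104 276.1684] [278.406  220.8115] [273.7267 194.1874]
-0.38 [278.2394 269.306 ] [277.574  216.0774] [272.8481 189.1883]
```

View pics/w4d.png

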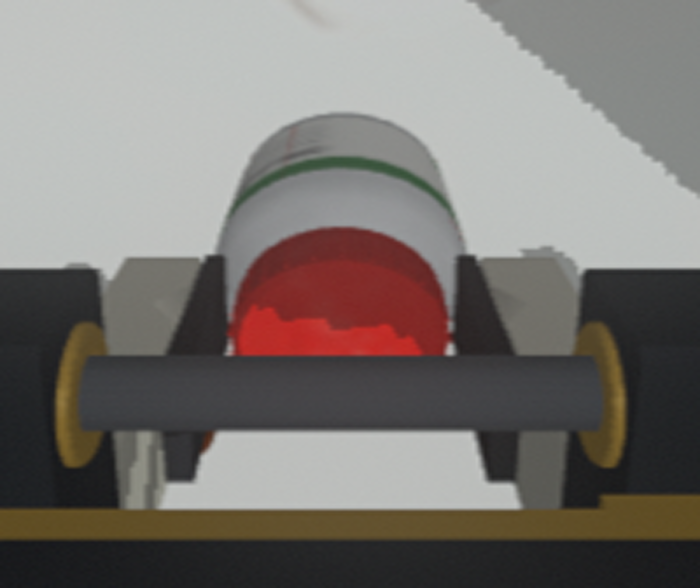

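The bottle is held upright, offset about 3 mm along tool x.

Run:
```python
from mv import row
print(row((.5135,-.0786,.133),-1.73))
```

```text
[-0.2943  0.0414 -0.0005  0.23    0.0232 -0.3762]
```

{"api": "jog_arm", "payload": {
  "motion": [
    [[-0.02,0.003,0,0,0,0,0.033],[-0.06,0.008,0,0,0,0,0.033],[-0.1,0.014,0,0,0,0,0.033],[-0.145,0.02,0,0,0,0,0.033],[-0.19,0.027,0,0,0,0,0.033],[-0.235,0.033,0,0,0,0,0.033],[-0.275,0.039,0,0,0,0,0.033],[-0.294,0.041,0,0,0,0,0.033]]
  ]
}}

```text
t: 6.3
eef_pos: [0.5131, -0.0763, 0.1319]
ee_rot: [3.137, 0.0, -1.735]
force: [0.9, -0.8, -0.4]
width: 0.037
```

{"api": "jog_arm", "payload": {
  "motion": [
    [[0,0,0,0,0,0,0.033],[0,0,0,0,0,0,0.033]]
  ]
}}

```text
t: 6.5
eef_pos: [0.5126, -0.076, 0.1312]
ee_rot: [3.135, 0.0, -1.733]
force: [0.3, -0.2, -0.7]
width: 0.0372
```

```bash
python3 - <<'E'
from mv import row
print(row((.5135,-.0786,.052),-1.735))
E
python3 snap.py w5 wrist; python3 snap.py d5 side; python3 snap.py s5 scene
python3 - <<'E'
import cv2,numpy as np
a=cv2.imread("pics/w5.png");b=cv2.imread("pics/d5.png");c=cv2.imread("pics/s5.png")
cv2.imwrite("pics/m5.png",np.hstack([cv2.resize(b[140:290,180:330],(400,400)),cv2.resize(c[220:360,190:330],(400,400))]))
E
```

```text
[ 0.0024 -0.0019  0.0792  0.3644  0.0062  0.0998]
6.5 [ 0.51256238 -0.07597987  0.1312284 ] [ 3.13523215e+00  1.13889332e-04 -1.73325798e+00] [-0.029  0.003  0.006  0.005 -0.002  0.006]
6.55 [ 0.51262223 -0.07659938  0.13130425] [ 3.13533204e+00  7.10768942e-05 -1.73428932e+00] [-0.022  0.     0.006  0.004 -0.001 -0.002]
6.6 [ 0.51272733 -0.07701284  0.13140146] [ 3.13556813e+00  5.84294399e-05 -1.73508350e+00] [-0.012 -0.     0.005  0.001  0.    -0.002]
```

View pics/m5.png

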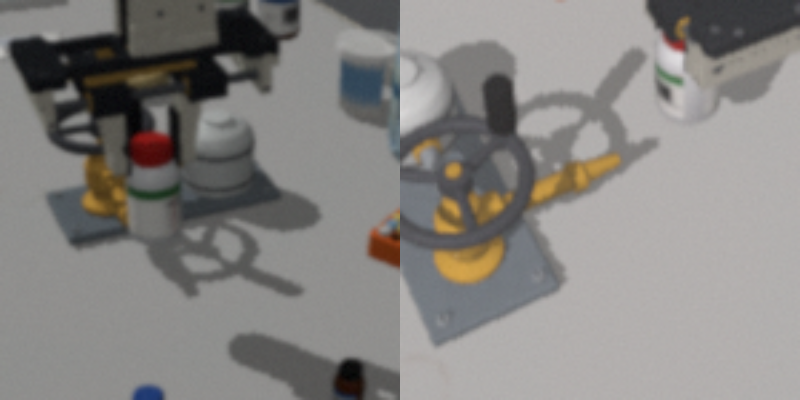

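View pics/w5.png

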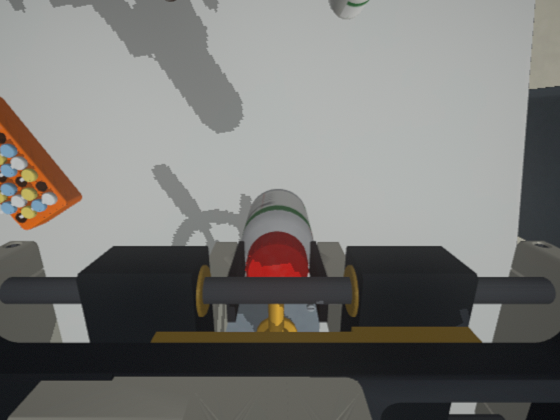

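The bottle hangs upright in front of the nozzle and in line with it. Lowering it now.

{"api": "jog_arm", "payload": {
  "motion": [
    [[0.002,-0.001,0.02,0.3,0,0,0.033],[0.002,-0.001,0.04,0.3,0,0,0.033],[0.002,-0.001,0.055,0.3,0,0,0.033],[0.002,-0.001,0.065,0.3,0,0,0.033],[0.002,-0.001,0.072,0.3,0,0,0.033],[0.002,-0.001,0.076,0.3,0,0,0.033],[0.002,-0.001,0.078,0.3,0,0,0.033],[0.002,-0.001,0.078,0.3,0,0,0.033]]
  ]
}}

```text
t: 7.45
eef_pos: [0.5132, -0.0793, 0.0537]
ee_rot: [3.141, 0.0, -1.736]
force: [-0.3, 0.7, -0.4]
width: 0.0375
```

{"api": "jog_arm", "payload": {
  "motion": [
    [[0,0,0,0,0,0,0.033],[0,0,0,0,0,0,0.033]]
  ]
}}

```text
t: 7.65
eef_pos: [0.5136, -0.0792, 0.0541]
ee_rot: [-3.141, 0.001, -1.736]
force: [-0.7, -0.0, -0.4]
width: 0.0375
```

```bash
python3 snap.py w6 wrist; python3 snap.py d6 side; python3 snap.py s6 scene
python3 - <<'E'
import cv2,numpy as np
a=cv2.imread("pics/w6.png");b=cv2.imread("pics/d6.png");c=cv2.imread("pics/s6.png")
cv2.imwrite("pics/m6.png",np.hstack([cv2.resize(b[140:290,180:330],(400,400)),cv2.resize(c[220:360,190:330],(400,400))]))
from mv import row
print(row((.5135,-.0786,.052),-1.735))
E
```

```text
7.65 [ 0.51357854 -0.07919987  0.05412014] [-3.14097813e+00  5.23463810e-04 -1.73556326e+00] [ 0.    -0.    -0.001 -0.003 -0.002  0.001]
7.7 [ 0.51350616 -0.07918919  0.05409559] [-3.14105337e+00  5.13393721e-04 -1.73553370e+00] [ 0.001  0.001 -0.001  0.    -0.     0.   ]
7.75 [ 0.51345384 -0.07920267  0.05402155] [-3.14119360e+00  4.54168363e-04 -1.73550812e+00] [ 0.002  0.001 -0.003 -0.003  0.002  0.002]
[-0.0006 -0.      0.0019 -0.0127  0.0229 -0.0339]
```

View pics/m6.png

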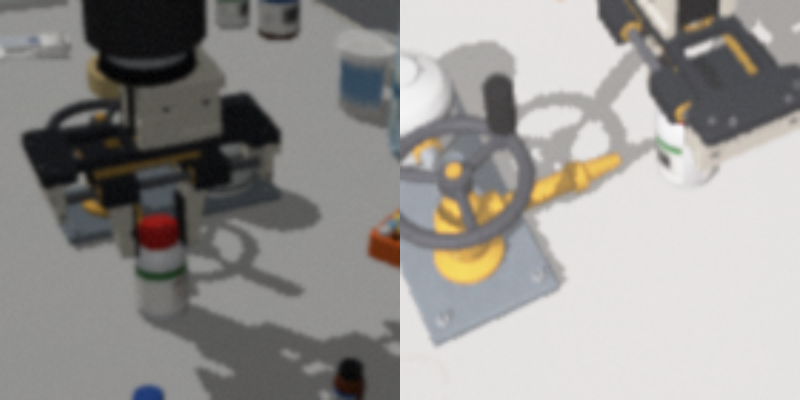

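View pics/w6.png

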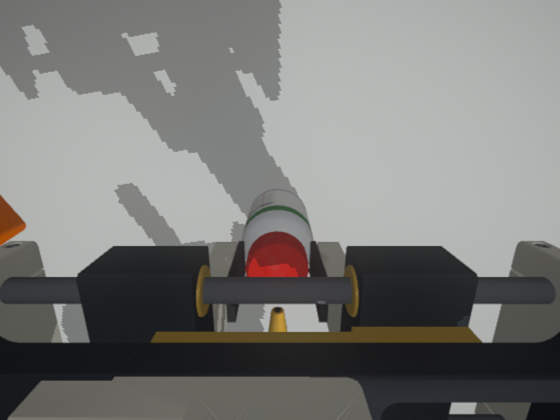

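Run:
```python
from fit import *
T=wpose("w6")
m=wray(T,(278.3,312),.047); b=wray(T,(277,190.5),.0015)
print("mouth",m,"bottle near edge at base",b)
u=np.array([-.15,-.989]); d=b[:2]-m[:2]; print("near far edge dist",d@u,"-> gap",d@u-.044,"lat",d@[.989,-.15])
```

```text
mouth [ 0.5208 -0.0297  0.047 ] bottle near edge at base [ 0.5094 -0.1038  0.0015]
near far edge dist 0.0749355154914185 -> gap 0.0309355154914185 lat -0.00013570657437973413
```

Measured gap is 31 mm and the lateral error about 0. Lowering 2 mm more, then releasing.

{"api": "jog_arm", "payload": {
  "motion": [
    [[0,0,0.001,0,0,0,0.033],[0,0,0.002,0,0,0,0.033],[0,0,0.002,0,0,0,0.033],[0,0,0.002,0,0,0,0.033]]
  ]
}}

```text
t: 8.2
eef_pos: [0.5133, -0.0792, 0.0519]
ee_rot: [-3.142, 0.0, -1.736]
force: [-0.9, -0.9, -1.4]
width: 0.0374
```

{"api": "jog_arm", "payload": {
  "motion": [
    [[0,0,0,0,0,0,0.046],[0,0,0,0,0,0,0.055],[0,0,0,0,0,0,0.075],[0,0,0,0,0,0,0.08],[0,0,0,0,0,0,0.08],[0,0,0,0,0,0,0.08],[0,0,0,0,0,0,0.08]]
  ]
}}

```text
t: 8.9
eef_pos: [0.5133, -0.0792, 0.0519]
ee_rot: [-3.141, 0.0, -1.736]
force: [0.2, -0.1, 0.3]
width: 0.0794
```

{"api": "jog_arm", "payload": {
  "motion": [
    [[0,0,-0.015,0,0,0,0.08],[0,0,-0.04,0,0,0,0.08],[0,0,-0.08,0,0,0,0.08],[0,0,-0.12,0,0,0,0.08],[-0.01,0,-0.16,0,0,0,0.06],[-0.05,0,-0.17,0,0,0,0.06],[-0.08,0,-0.17,0,0,0,0.06],[-0.08,0,-0.17,0,0,0,0.06]]
  ]
}}

```text
t: 9.7
eef_pos: [0.5272, 0.0022, 0.2226]
ee_rot: [-3.14, 0.002, -1.733]
force: [0.3, 0.1, -0.8]
width: 0.0606
```

```bash
python3 snap.py w7 wrist; python3 snap.py s7 scene
python3 - <<'E'
import cv2,numpy as np
from fit import *
for z in (.095,.1,.105,.11,.115): print(z,proj("side",(.5377,.083,z)),proj("scene",(.5377,.083,z)))
a=cv2.imread("pics/s7.png")
cv2.imwrite("pics/s7c.png",cv2.resize(a[190:330,180:380],(800,560)))
E
```

```text
9.7 [0.52719344 0.00223911 0.22258067] [-3.13999454e+00  1.64303847e-03 -1.73334373e+00] [-0.041  0.004 -0.028  0.004 -0.007  0.055]
9.75 [0.52651818 0.0009995  0.22205386] [-3.14125619e+00  7.37730433e-04 -1.73333969e+00] [-0.032  0.002 -0.016  0.001 -0.002  0.018]
0.095 [216.9457 188.0338] [210.246  282.3741]
0.1 [216.8013 186.2499] [209.9355 280.7263]
0.105 [216.6562 184.4576] [209.6219 279.0625]
0.11 [216.5103 182.6568] [209.3053 277.3824]
0.115 [216.3639 180.8476] [208.9856 275.6858]
```

View pics/w7.png

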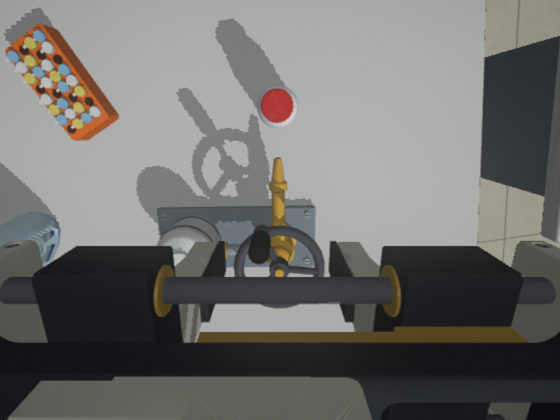

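View pics/s7c.png

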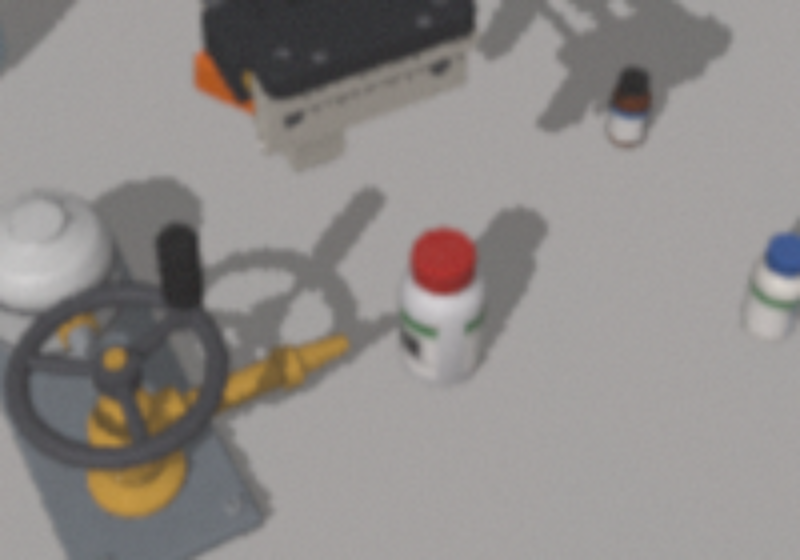

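Run:
```python
from fit import *
from mv import row
T=wpose("w7")
b=wray(T,(277.5,105.5),.085); m=wray(T,(278.5,158),.047); d=b-m; u=np.array([-.148,-.989])
print(b,m,d[:2]@u-.022,d[:2]@[.989,-.148]); h=wray(T,(260,246),.126);print("handle",h)
hc=np.r_[.5377,.083]; a=np.arctan2(h[1]-hc[1],h[0]-hc[0]); print(np.degrees(a), hc+.045*np.r_[np.cos(a),np.sin(a)])
print(row((.551,.040,.20),-1.72)); print(row((.551,.040,.136),-1.72))
```

```text
[ 0.5124 -0.0856  0.085 ] [ 0.5204 -0.0302  0.047 ] 0.03402137933259327 0.0003741583573352641
handle [0.5502 0.0403 0.126 ]
-73.62732940979895 [0.5504 0.0398]
[-0.0434 -0.0179  0.0218  0.0106  0.0146 -0.8085]
[-0.0434 -0.018   0.0858  0.0106  0.0146 -0.8085]
```

{"api": "jog_arm", "payload": {
  "motion": [
    [[-0.03,-0.017,0,0,0,0,0.06],[-0.043,-0.0175,0.01,0,0,0,0.06],[-0.043,-0.0175,0.02,0,0,0,0.06],[-0.043,-0.0175,0.04,0,0,0,0.06],[-0.043,-0.0175,0.06,0,0,0,0.06],[-0.043,-0.0175,0.08,0,0,0,0.06],[-0.043,-0.0175,0.085,0,0,0,0.06],[-0.043,-0.0175,0.085,0,0,0,0.06]]
  ]
}}

```text
t: 10.6
eef_pos: [0.5496, 0.0387, 0.1358]
ee_rot: [3.139, -0.001, -1.735]
force: [0.1, -0.2, -0.1]
width: 0.0598
```

```bash
python3 snap.py w8 wrist; python3 snap.py s8 scene
python3 - <<'E'
import cv2,numpy as np
a=cv2.imread("pics/w8.png"); b=cv2.imread("pics/s8.png")
cv2.imwrite("pics/m8.png",np.hstack([cv2.resize(a[100:360,120:440],(400,325)),cv2.resize(b[200:330,150:310],(400,325))]))
E
```

```text
10.6 [0.54956634 0.03873095 0.13584575] [ 3.13928455e+00 -1.16027115e-03 -1.73476700e+00] [ 0.005 -0.018  0.033  0.011 -0.015 -0.003]
10.65 [0.55029584 0.0390776  0.136847  ] [ 3.14087265e+00 -3.68745427e-04 -1.73448466e+00] [ 0.005 -0.015  0.02   0.002 -0.003  0.   ]
```

View pics/m8.png

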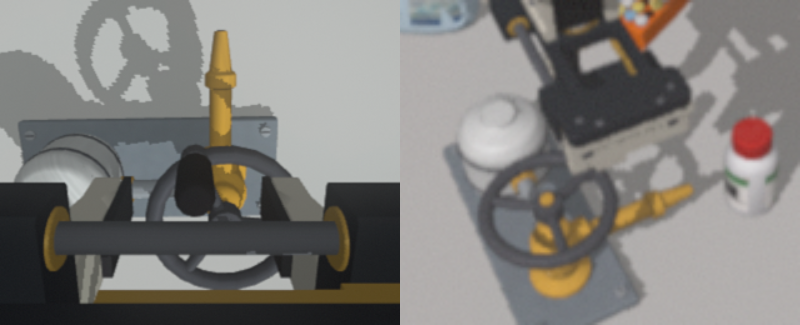

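Run:
```python
from fit import *
T=wpose("w8")
for y in (.035,.04,.045):
  for z in (.103,.148): print(y,z,wproj(T,(.5505,y,z)))
import cv2
a=cv2.imread("pics/w8.png"); cv2.imwrite("pics/w8d.png",cv2.resize(a[200:300,230:330],(600,600),interpolation=cv2.INTER_CUBIC))
```

```text
0.035 0.103 [274.6452 226.021 ]
0.035 0.148 [274.1996 253.5596]
0.04 0.103 [275.788  232.4096]
0.04 0.148 [275.6333 261.3256]
0.045 0.103 [276.9158 238.7141]
0.045 0.148 [277.0434 268.9641]
```

View pics/w8d.png

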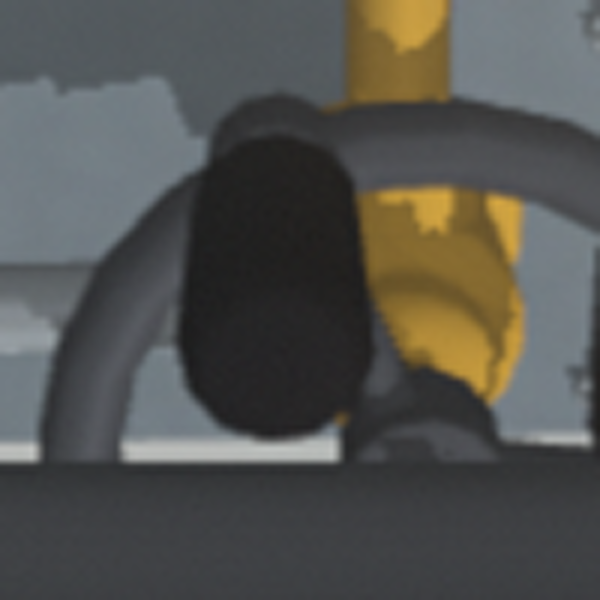

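The handle is centred between the fingers. Closing.

{"api": "jog_arm", "payload": {
  "motion": [
    [[0,0,0,0,0,0,0.012],[0,0,0,0,0,0,0.012],[0,0,0,0,0,0,0.012],[0,0,0,0,0,0,0.012],[0,0,0,0,0,0,0.012],[0,0,0,0,0,0,0.012],[0,0,0,0,0,0,0.012],[0,0,0,0,0,0,0.012]]
  ],
  "newtons": 25
}}

```text
t: 11.5
eef_pos: [0.5526, 0.0396, 0.1391]
ee_rot: [-3.137, 0.001, -1.733]
force: [0.6, -1.2, 8.4]
width: 0.0125
```

```bash
cat > circ.py <<'E'
import sys
from mv import *
# usage: circ.py d0 [list of deg angles] ; wheel centre guess; angles absolute world deg
def rows(angs,c=(.5377,.083),r=.045,z=None,yaw=None):
    s=arm.get_state(); p=s["eef_pos"]; a=np.degrees(np.arctan2(p[1]-c[1],p[0]-c[0])); 
    print("t",s["t"],"pos",p,"yaw",s["ee_rot"],"ang",a.round(2),"rad",np.hypot(p[0]-c[0],p[1]-c[1]).round(4),"F",s["force"],"w",s["width"])
    for x in angs:
        x=np.radians(x); print(row((c[0]+r*np.cos(x),c[1]+r*np.sin(x),z or p[2]),yaw or -1.735,s).round(4)[[0,1,2,5]])
E
python3 - <<'E'
from circ import *
rows([-80,-90,-100,-110,-120,-130,-140,-145])
E
```

```text
t 11.5 pos [0.5526 0.0396 0.1391] yaw [-3.1375  0.001  -1.7333] ang -71.1 rad 0.0459 F [ 0.639  -1.2158  8.373 ] w 0.012477616498057535
[ 0.002   0.0068 -0.      0.0991]
[ 0.0039  0.0144 -0.0001  0.0991]
[ 0.0045  0.0222 -0.0001  0.0991]
[ 0.0038  0.0301 -0.0001  0.0991]
[ 0.0016  0.0376 -0.0002  0.0991]
[-0.0018  0.0447 -0.0002  0.0991]
[-0.0063  0.051  -0.0002  0.0991]
[-0.009   0.0539 -0.0002  0.0991]
```

{"api": "jog_arm", "payload": {
  "motion": [
    [[0.002,0.007,0,0,0,0,0.012],[0.004,0.0145,0,0,0,0,0.012],[0.0045,0.022,0,0,0,0,0.012],[0.004,0.03,0,0,0,0,0.012],[0.0015,0.0375,0,0,0,0,0.012],[-0.002,0.0445,0,0,0,0,0.012],[-0.0065,0.051,0,0,0,0,0.012],[-0.009,0.054,0,0,0,0,0.012]]
  ]
}}

```text
t: 12.3
eef_pos: [0.4999, 0.0577, 0.1388]
ee_rot: [-3.138, 0.001, -1.733]
force: [-0.7, -1.1, 0.8]
width: 0.0119
```

Run:
```python
from circ import *
rows([-148,-154,-160,-166,-172,-178,-182])
```

```text
t 12.3 pos [0.4999 0.0577 0.1388] yaw [-3.1381  0.0008 -1.7328] ang -146.27 rad 0.0455 F [-0.7318 -1.0699  0.8311] w 0.011909664313834977
[-0.0013  0.0006 -0.      0.1267]
[-0.005   0.0035 -0.      0.1267]
[-0.009   0.006  -0.      0.1267]
[-0.0132  0.0081 -0.      0.1267]
[-0.0177  0.0097 -0.      0.1267]
[-0.0222  0.0109 -0.      0.1267]
[-0.0253  0.0114 -0.      0.1267]
```

{"api": "jog_arm", "payload": {
  "motion": [
    [[-0.001,0.0005,0,0,0,0,0.012],[-0.005,0.0035,0,0,0,0,0.012],[-0.009,0.006,0,0,0,0,0.012],[-0.013,0.008,0,0,0,0,0.012],[-0.0175,0.0095,0,0,0,0,0.012],[-0.022,0.011,0,0,0,0,0.012]]
  ]
}}

```text
t: 12.9
eef_pos: [0.4926, 0.0816, 0.1387]
ee_rot: [-3.138, 0.001, -1.733]
force: [0.6, 0.3, -0.6]
width: 0.0122
```

Run:
```python
from circ import *
rows([-180,-183,-186,-189,-192,-195,-198,-200])
```

```text
t 12.9 pos [0.4926 0.0816 0.1387] yaw [-3.138   0.0008 -1.7329] ang -178.23 rad 0.0451 F [ 0.6295  0.2992 -0.6294] w 0.01215972582136875
[-0.0014  0.0001  0.      0.1225]
[-0.0037  0.0004  0.      0.1225]
[-0.0061  0.0006  0.      0.1225]
[-0.0084  0.0007  0.      0.1225]
[-0.0108  0.0006  0.      0.1225]
[-0.0131  0.0005  0.      0.1225]
[-0.0155  0.0002  0.      0.1225]
[-0.017  -0.0001  0.      0.1225]
```

{"api": "jog_arm", "payload": {
  "motion": [
    [[-0.002,0,0,0,0,0,0.012],[-0.004,0.0005,0,0,0,0,0.012],[-0.006,0.0005,0,0,0,0,0.012],[-0.008,0.0005,0,0,0,0,0.012],[-0.01,0.0005,0,0,0,0,0.012],[-0.01,0.0005,0,0,0,0,0.012]]
  ]
}}

```text
t: 13.5
eef_pos: [0.4938, 0.0917, 0.1387]
ee_rot: [-3.138, 0.001, -1.733]
force: [0.5, 0.6, 0.2]
width: 0.0121
```

Run:
```python
from circ import *
rows([-192,-195])
```

```text
t 13.5 pos [0.4938 0.0917 0.1387] yaw [-3.138   0.0008 -1.7327] ang 168.74 rad 0.0448 F [0.49   0.5758 0.1521] w 0.012084650199239176
[-0.0006  0.0002 -0.      0.1311]
[-0.0029  0.      0.      0.1311]
```

{"api": "jog_arm", "payload": {
  "motion": [
    [[-0.002,0,0,0,0,0,0.012],[-0.004,0,0,0,0,0,0.012],[-0.005,0,0,0,0,0,0.012],[-0.005,0,0,0,0,0,0.012]]
  ]
}}

```text
t: 13.9
eef_pos: [0.4946, 0.0968, 0.1387]
ee_rot: [-3.138, 0.001, -1.733]
force: [0.7, -0.6, -0.4]
width: 0.012
```

Run:
```python
from circ import *
rows([-192,-195,-200,-204])
```

```text
t 13.9 pos [0.4946 0.0968 0.1387] yaw [-3.138   0.0008 -1.7326] ang 162.24 rad 0.0452 F [ 0.6964 -0.5577 -0.3647] w 0.011997410357575544
[ 0.0045  0.0002 -0.      0.1399]
[ 0.0022  0.     -0.      0.1399]
[-0.0017 -0.0005  0.      0.1399]
[-0.0048 -0.0012  0.      0.1399]
```

```bash
python3 snap.py w9 wrist; python3 snap.py s9 scene; python3 snap.py d9 side
python3 - <<'E'
import cv2,numpy as np
a=cv2.imread("pics/w9.png"); b=cv2.imread("pics/s9.png"); d=cv2.imread("pics/d9.png")
cv2.imwrite("pics/m9.png",np.hstack([cv2.resize(a[100:360,120:440],(400,325)),cv2.resize(b[200:330,150:310],(400,325))]))
cv2.imwrite("pics/d9c.png",cv2.resize(d[120:250,150:310],(800,600)))
E
```

```text
13.9 [0.4946293  0.09679496 0.13873194] [-3.13797977e+00  7.82717038e-04 -1.73255724e+00] [-0.003 -0.001 -0.002  0.    -0.002  0.001]
13.95 [0.49459878 0.09672496 0.1387248 ] [-3.13801199e+00  7.40192048e-04 -1.73255113e+00] [-0.003 -0.001 -0.002  0.001  0.001  0.   ]
14.0 [0.49457597 0.09667154 0.13871859] [-3.13803514e+00  7.27355093e-04 -1.73261480e+00] [-0.002 -0.001 -0.001 -0.    -0.     0.001]
```

View pics/m9.png

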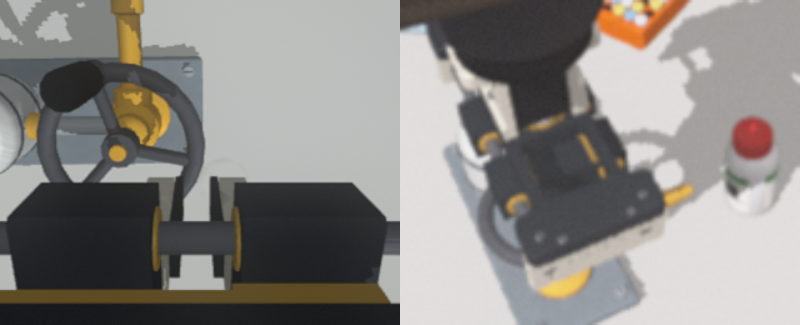

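View pics/d9c.png

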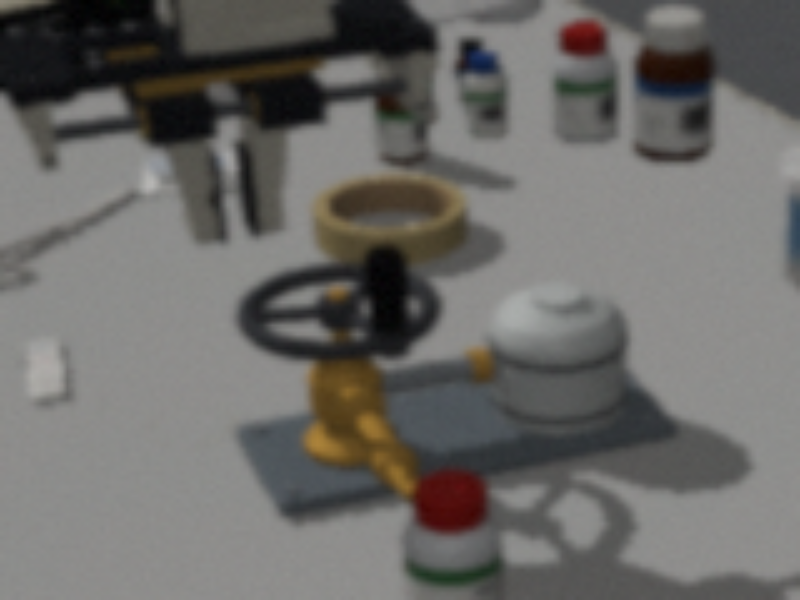

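The fingers slipped off. The handle stayed near its starting angle, seen in the wrist view at about (178,170), and the gripper is empty. I'll work out why before retrying.

Run:
```python
from fit import *
T=wpose("w9")
h=wray(T,(177.6,170.4),.126); print(h, np.degrees(np.arctan2(h[1]-.083,h[0]-.5377)),np.hypot(h[1]-.083,h[0]-.5377))
hub=wray(T,(119/1.25+120,154/1.25+100),.105); print("hub",hub)
import cv2
a=cv2.imread("pics/w9.png"); cv2.imwrite("pics/w9d.png",cv2.resize(a[130:320,130:360],(800,660),interpolation=cv2.INTER_CUBIC))
# project pads region: tool points
M=np.linalg.inv(W["mount"])
for P in [(0,y,z) for y in (-.01,.01) for z in (-.02,0,.003,.022)]:
    c=M[:3,:3]@np.array(P)+M[:3,3]; p=W["mtx"]@c; print(P,p[:2]/p[2])
```

```text
[0.5471 0.0403 0.126 ] -77.61069512860256 0.043707596916824805
hub [0.5378 0.0844 0.105 ]
(0, -0.01, -0.02) [258.7019 265.673 ]
(0, -0.01, 0) [260.6316 250.092 ]
(0, -0.01, 0.003) [260.8867 248.0321]
(0, -0.01, 0.022) [262.3354 236.3344]
(0, 0.01, -0.02) [294.9088 265.679 ]
(0, 0.01, 0) [293.0444 250.0958]
(0, 0.01, 0.003) [292.798  248.0357]
(0, 0.01, 0.022) [291.3983 236.3367]
```

View pics/w9d.png

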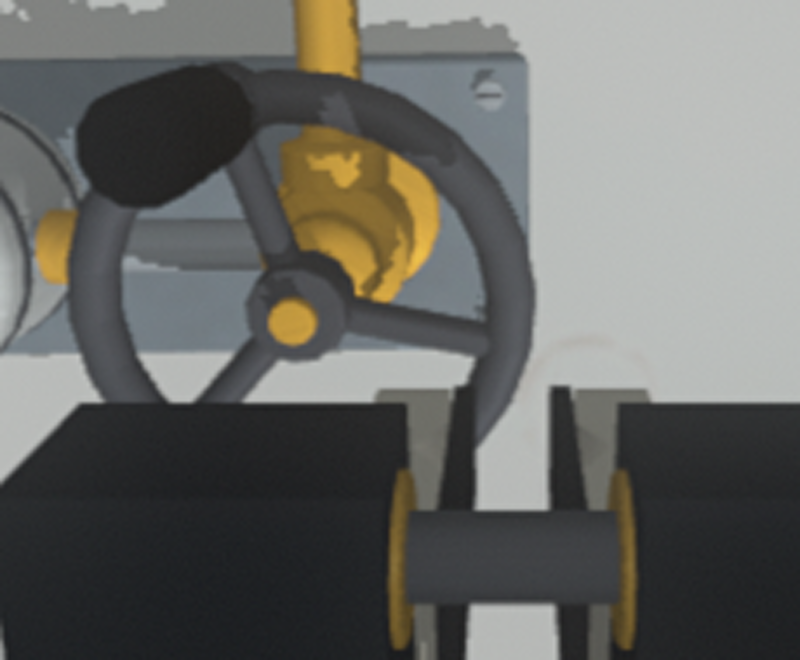

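Run:
```python
from fit import *
import cv2
d=cv2.imread("pics/d9.png"); cv2.imwrite("pics/d9e.png",cv2.resize(d[110:190,140:250],(880,640),interpolation=cv2.INTER_CUBIC))
p=np.array([.4946,.0967,.1387]); R=Ro.from_euler("xyz",[-3.138,.0008,-1.7326]).as_matrix()
for t in [(x,y,z) for z in (.022,.012,.002,-.008) for y in (-.006,.006) for x in (.0095,)]: print(t,proj("side",p+R@np.array(t)))
```

```text
(0.0095, -0.006, 0.022) [201.081  183.4808]
(0.0095, 0.006, 0.022) [196.1832 184.3631]
(0.0095, -0.006, 0.012) [200.6943 179.7998]
(0.0095, 0.006, 0.012) [195.7715 180.6729]
(0.0095, -0.006, 0.002) [200.304  176.0831]
(0.0095, 0.006, 0.002) [195.3557 176.9469]
(0.0095, -0.006, -0.008) [199.9098 172.3303]
(0.0095, 0.006, -0.008) [194.936  173.1845]
```

View pics/d9e.png

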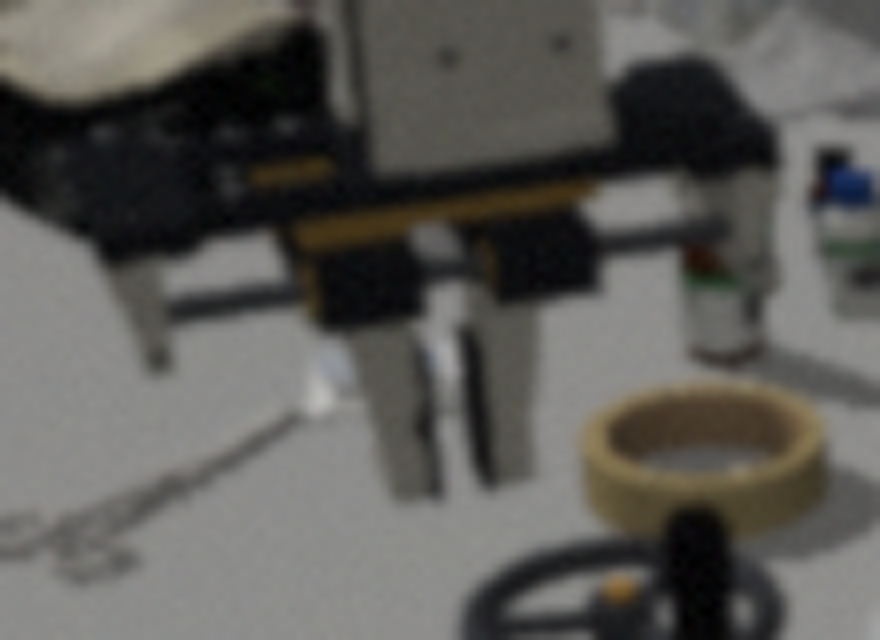

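The cause is clear. The side view, the wrist view and the contact height all put the fingertips about 9 mm *behind* the reported TCP, not 22 mm ahead. So the fingers only touched the top of the handle, and the TCP has to go about 31 mm lower than planned. Repositioning.

Run:
```python
from circ import *
print(row((.549,.0395,.18),-1.72))
```

```text
[ 0.0476 -0.0631 -0.0411 -0.2074  0.0431 -0.7266]
```

{"api": "jog_arm", "payload": {
  "motion": [
    [[0,0,-0.03,0,0,0,0.06],[0.01,-0.015,-0.041,0,0,0,0.06],[0.03,-0.04,-0.041,0,0,0,0.06],[0.0475,-0.063,-0.041,0,0,0,0.06],[0.0475,-0.063,-0.041,0,0,0,0.06],[0.0475,-0.063,-0.041,0,0,0,0.06],[0.0475,-0.063,-0.041,0,0,0,0.06],[0.0475,-0.063,-0.041,0,0,0,0.06]]
  ]
}}

```text
t: 14.85
eef_pos: [0.5485, 0.0401, 0.18]
ee_rot: [-3.138, 0.001, -1.732]
force: [0.6, 0.6, -0.3]
width: 0.0595
```

```bash
python3 snap.py w10 wrist
python3 - <<'E'
import cv2,numpy as np
a=cv2.imread("pics/w10.png"); cv2.imwrite("pics/w10c.png",cv2.resize(a[60:360,120:440],(800,750)[:2],interpolation=cv2.INTER_CUBIC)[:600])
E
```

```text
14.85 [0.54851642 0.04005704 0.18000685] [-3.13796422e+00  8.91477297e-04 -1.73198721e+00] [ 0.002 -0.002  0.002  0.002  0.     0.002]
```

View pics/w10c.png

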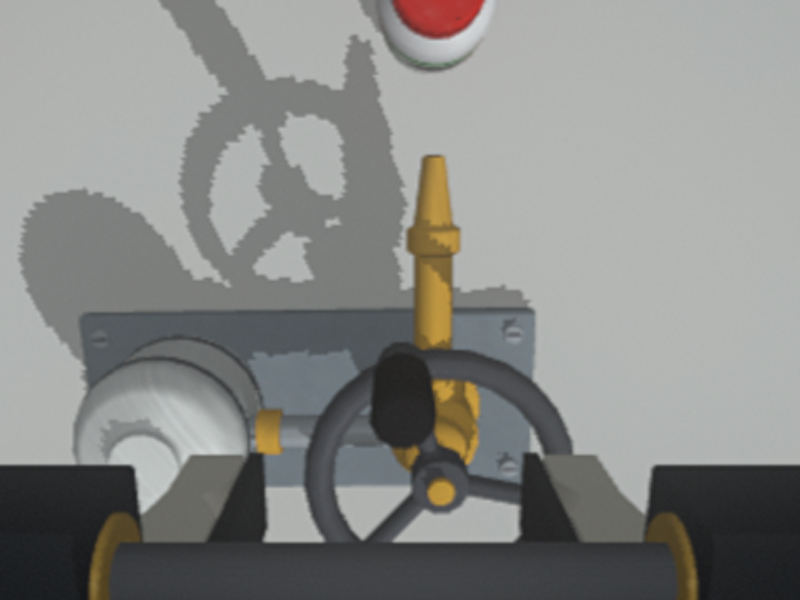

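Run:
```python
from fit import *
from mv import row
T=wpose("w10")
h=wray(T,(281.2,227),.148); print("handle",h,np.degrees(np.arctan2(h[1]-.083,h[0]-.5377)),np.hypot(h[1]-.083,h[0]-.5377))
m=wray(T,(293.2,122.8),.048); b=wray(T,(292.5,87.5),.0); d=(b-m)[:2]; u=np.array([-.148,-.989]); print(m,b,d@u,d@[.989,-.148])
print("hub",wray(T,(441/2.5+120,491/2.5+60),.105), row((h[0],h[1],.104),-1.73))
```

```text
handle [0.5451 0.0375 0.148 ] -80.77617437151922 0.04605342527711049
[ 0.5217 -0.0296  0.048 ] [ 0.5149 -0.0652  0.    ] 0.03616934576938702 -0.0014451972303514782
hub [0.5382 0.0838 0.105 ] [ 0.0032  0.0033  0.076  -0.2126  0.0528 -0.1026]
```

The bottle gap measures about 31–36 mm in different views, which fits "about 3 cm". Now descending onto the handle at the corrected height.

{"api": "jog_arm", "payload": {
  "motion": [
    [[0.0025,0.0025,0.01,0,0,0,0.06],[0.0025,0.0025,0.025,0,0,0,0.06],[0.0025,0.0025,0.04,0,0,0,0.06],[0.0025,0.0025,0.055,0,0,0,0.06],[0.0025,0.0025,0.068,0,0,0,0.06],[0.0025,0.0025,0.074,0,0,0,0.06],[0.0025,0.0025,0.074,0,0,0,0.06],[0.0025,0.0025,0.074,0,0,0,0.06]]
  ]
}}

```text
t: 15.7
eef_pos: [0.5462, 0.0382, 0.1064]
ee_rot: [-3.137, 0.001, -1.731]
force: [0.9, -0.2, 1.8]
width: 0.06
```

{"api": "jog_arm", "payload": {
  "motion": [
    [[0,0,0,0,0,0,0.012],[0,0,0,0,0,0,0.012],[0,0,0,0,0,0,0.012],[0,0,0,0,0,0,0.012],[0,0,0,0,0,0,0.012],[0,0,0,0,0,0,0.012],[0,0,0,0,0,0,0.012],[0,0,0,0,0,0,0.012]]
  ],
  "newtons": 20
}}

```text
t: 16.5
eef_pos: [0.5461, 0.0382, 0.1064]
ee_rot: [-3.138, 0.001, -1.731]
force: [-1.1, -0.1, 1.3]
width: 0.0195
```

```bash
python3 snap.py w11 wrist; python3 snap.py d11 side
python3 - <<'E'
import cv2,numpy as np
a=cv2.imread("pics/w11.png"); d=cv2.imread("pics/d11.png")
cv2.imwrite("pics/m11.png",np.hstack([cv2.resize(a[160:320,180:380],(400,325)),cv2.resize(d[120:250,150:310],(400,325))]))
from circ import *
rows([-80])
E
```

```text
16.5 [0.54614866 0.0381675  0.10639826] [-3.13761797e+00  8.81678325e-04 -1.73147751e+00] [-0.001  0.    -0.    -0.001  0.001 -0.   ]
16.55 [0.54615362 0.03816257 0.1064028 ] [-3.13760672e+00  8.89673699e-04 -1.73153768e+00] [ 0.001 -0.002 -0.001 -0.001  0.001 -0.   ]
t 16.6 pos [0.5461 0.0382 0.1064] yaw [-3.1376  0.0009 -1.7315] ang -79.33 rad 0.0456 F [-0.9986 -0.1045  2.5698] w 0.01942114128181713
[-0.0004  0.0007 -0.      0.201 ]
```

View pics/m11.png

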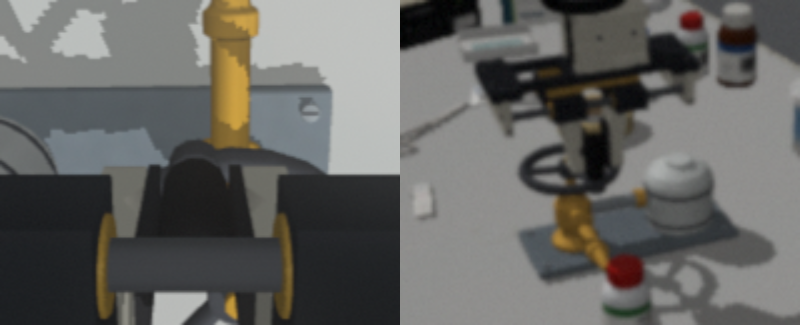

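Width 19.4 mm matches the 20 mm handle, so it is gripped. Turning clockwise.

Run:
```python
from circ import *
rows([-84,-91,-99,-107,-115,-123,-131,-137])
```

```text
t 16.6 pos [0.5461 0.0382 0.1064] yaw [-3.1376  0.0009 -1.7315] ang -79.33 rad 0.0456 F [-0.9986 -0.1045  2.5698] w 0.01942114128181713
[ 0.0005  0.0037 -0.      0.201 ]
[ 0.0016  0.0091 -0.      0.201 ]
[ 0.0021  0.0153 -0.0001  0.201 ]
[ 0.0017  0.0216 -0.0001  0.201 ]
[ 0.0004  0.0278 -0.0001  0.201 ]
[-0.0017  0.0337 -0.0001  0.201 ]
[-0.0047  0.0392 -0.0002  0.201 ]
[-0.0074  0.0431 -0.0002  0.201 ]
```

{"api": "jog_arm", "payload": {
  "motion": [
    [[0.0005,0.004,0,0,0,0,0.012],[0.0015,0.009,0,0,0,0,0.012],[0.002,0.015,0,0,0,0,0.012],[0.0015,0.0215,0,0,0,0,0.012],[0.0005,0.028,0,0,0,0,0.012],[-0.0015,0.0335,0,0,0,0,0.012],[-0.0045,0.039,0,0,0,0,0.012],[-0.0075,0.043,0,0,0,0,0.012]]
  ]
}}

```text
t: 17.4
eef_pos: [0.5045, 0.053, 0.1064]
ee_rot: [-3.137, 0.001, -1.731]
force: [2.9, -2.4, 1.3]
width: 0.0192
```

Run:
```python
from circ import *
rows([-138,-144,-150,-156,-162,-168,-174,-178])
```

```text
t 17.4 pos [0.5045 0.053  0.1064] yaw [-3.1374  0.0011 -1.7311] ang -137.82 rad 0.0447 F [ 2.8834 -2.3528  1.2582] w 0.019242186188741434
[ 0.0001  0.0003 -0.      0.2209]
[-0.003   0.0038 -0.      0.2209]
[-0.0065  0.0069 -0.      0.2209]
[-0.0103  0.0097 -0.      0.2209]
[-0.0144  0.0121 -0.      0.2209]
[-0.0187  0.014  -0.      0.2209]
[-0.0232  0.0155 -0.      0.2209]
[-0.0262  0.0162 -0.      0.2209]
```

Tangential resistance is about 3.7 N, so the wheel is turning.

{"api": "jog_arm", "payload": {
  "motion": [
    [[0,0.0005,0,0,0,0,0.012],[-0.003,0.004,0,0,0,0,0.012],[-0.0065,0.007,0,0,0,0,0.012],[-0.0105,0.0095,0,0,0,0,0.012],[-0.0145,0.012,0,0,0,0,0.012],[-0.0185,0.014,0,0,0,0,0.012],[-0.023,0.0155,0,0,0,0,0.012],[-0.026,0.016,0,0,0,0,0.012]]
  ]
}}

```text
t: 18.2
eef_pos: [0.4934, 0.0817, 0.1064]
ee_rot: [-3.136, 0.001, -1.731]
force: [6.4, -2.5, -2.4]
width: 0.0195
```

Run:
```python
from circ import *
rows([-178,-181,-184,-187,-190,-193,-196,-198])
```

```text
t 18.2 pos [0.4934 0.0817 0.1064] yaw [-3.1365  0.0013 -1.7309] ang -178.3 rad 0.0444 F [ 6.3621 -2.4819 -2.4066] w 0.01951025508771055
[ 0.0004  0.0006 -0.      0.2367]
[-0.002   0.001  -0.      0.2367]
[-0.0043  0.0013 -0.      0.2367]
[-0.0067  0.0014  0.      0.2367]
[-0.009   0.0014  0.      0.2367]
[-0.0114  0.0013  0.      0.2367]
[-0.0137  0.0011  0.      0.2367]
[-0.0153  0.0009  0.      0.2367]
```

{"api": "jog_arm", "payload": {
  "motion": [
    [[-0.002,0,0,0,0,0,0.012],[-0.0045,0.0005,0,0,0,0,0.012],[-0.0065,0.0005,0,0,0,0,0.012],[-0.009,0.0005,0,0,0,0,0.012],[-0.01,0.0005,0,0,0,0,0.012],[-0.01,0.0005,0,0,0,0,0.012]]
  ]
}}

```text
t: 18.8
eef_pos: [0.4938, 0.0896, 0.1063]
ee_rot: [-3.138, -0.003, -1.731]
force: [6.2, -12.6, 0.9]
width: 0.0195
```

Run:
```python
from circ import *
rows([-190,-193,-196,-198])
```

```text
t 18.8 pos [0.4938 0.0896 0.1063] yaw [-3.1377 -0.0025 -1.7307] ang 171.47 rad 0.0444 F [  6.2407 -12.6226   0.9405] w 0.019531854599251327
[-0.0012  0.0006 -0.      0.2477]
[-0.0035  0.0005 -0.      0.2477]
[-0.0058  0.0003 -0.      0.2477]
[-0.0074  0.0001 -0.      0.2477]
```

{"api": "jog_arm", "payload": {
  "motion": [
    [[-0.002,0,0,0,0,0,0.012],[-0.004,0,0,0,0,0,0.012],[-0.005,0,0,0,0,0,0.012],[-0.005,0,0,0,0,0,0.012]]
  ]
}}

```text
t: 19.2
eef_pos: [0.4937, 0.0904, 0.1063]
ee_rot: [-3.139, -0.01, -1.731]
force: [7.5, -22.2, 2.8]
width: 0.0194
```

Run:
```python
from circ import *
rows([-190])
```

```text
t 19.2 pos [0.4937 0.0904 0.1063] yaw [-3.1394 -0.0095 -1.7307] ang 170.48 rad 0.0446 F [  7.5349 -22.2213   2.8248] w 0.0193927771478396
[-0.0004  0.0004 -0.      0.2489]
```

Hard stop confirmed: 22 N moved it only 0.8 mm, at 171–172° world, which is the tap's −x side as predicted. The unloaded stop TCP is about (0.4939, 0.0887). Now opening counter-clockwise two turns, 90° per call.

```bash
cat > q.py <<'E'
import sys
from circ import *
a=float(sys.argv[1]); n=int(sys.argv[2]) if len(sys.argv)>2 else 8; b=float(sys.argv[3]) if len(sys.argv)>3 else a+90
rows(a+(b-a)*np.arange(1,n+1)/n,c=(.5382,.0825),yaw=-1.731)
E
python3 q.py 172
```

```text
t 19.2 pos [0.4937 0.0904 0.1063] yaw [-3.1394 -0.0095 -1.7307] ang 169.96 rad 0.0452 F [  7.5349 -22.2213   2.8248] w 0.0193927771478396
[ 0.0104 -0.0012  0.0001  0.0197]
[ 0.0188 -0.0039  0.0002  0.0197]
[ 0.0264 -0.0082  0.0003  0.0197]
[ 0.0332 -0.014   0.0003  0.0197]
[ 0.0386 -0.0209  0.0004  0.0197]
[ 0.0426 -0.0288  0.0005  0.0197]
[ 0.045  -0.0373  0.0005  0.0197]
[ 0.0457 -0.0461  0.0005  0.0197]
```

```bash
python3 - <<'E'
from mv import *
print(row((.49,.09,.106),-1.731))
E
sed -i 's/\[\[0,1,2,5\]\]//' circ.py
```

```text
[ 0.001   0.0036  0.0003 -0.1285 -0.5447  0.0197]
```

{"api": "jog_arm", "payload": {
  "motion": [
    [[0.0105,-0.001,0,-0.1,-0.5,0,0.012],[0.019,-0.004,0,-0.1,-0.5,0,0.012],[0.0265,-0.008,0,-0.1,-0.5,0,0.012],[0.033,-0.014,0,-0.1,-0.5,0,0.012],[0.0385,-0.021,0,-0.1,-0.5,0,0.012],[0.0425,-0.029,0,-0.1,-0.5,0,0.012],[0.045,-0.0375,0,-0.1,-0.5,0,0.012],[0.0455,-0.046,0,-0.1,-0.5,0,0.012]]
  ]
}}

```text
t: 20.0
eef_pos: [0.5315, 0.0383, 0.1065]
ee_rot: [3.14, -0.0, -1.731]
force: [-2.8, 7.5, 0.5]
width: 0.0194
```

```bash
python3 q.py 262
```

```text
t 20.0 pos [0.5315 0.0383 0.1065] yaw [ 3.1403 -0.0004 -1.7312] ang -98.59 rad 0.0447 F [-2.7567  7.5095  0.5104] w 0.01935384832641378
[-0.0007 -0.0092 -0.      0.075  -0.0236 -0.009 ]
[-0.0035 -0.0176 -0.      0.075  -0.0236 -0.009 ]
[-0.0078 -0.0253 -0.      0.075  -0.0236 -0.009 ]
[-0.0135 -0.032  -0.      0.075  -0.0236 -0.009 ]
[-0.0205 -0.0375 -0.0001  0.075  -0.0236 -0.009 ]
[-0.0283 -0.0415 -0.0001  0.075  -0.0236 -0.009 ]
[-0.0368 -0.0438 -0.0001  0.075  -0.0236 -0.009 ]
[-0.0456 -0.0445 -0.0001  0.075  -0.0236 -0.009 ]
```

{"api": "jog_arm", "payload": {
  "motion": [
    [[-0.001,-0.009,0,0,0,0,0.012],[-0.004,-0.0175,0,0,0,0,0.012],[-0.008,-0.025,0,0,0,0,0.012],[-0.014,-0.032,0,0,0,0,0.012],[-0.0205,-0.0375,0,0,0,0,0.012],[-0.0285,-0.0415,0,0,0,0,0.012],[-0.037,-0.044,0,0,0,0,0.012],[-0.0455,-0.0445,0,0,0,0,0.012]]
  ]
}}

```text
t: 20.8
eef_pos: [0.5829, 0.0756, 0.1064]
ee_rot: [3.14, -0.002, -1.731]
force: [-1.1, -1.8, 4.9]
width: 0.0197
```

```bash
python3 q.py 352
```

```text
t 20.8 pos [0.5829 0.0756 0.1064] yaw [ 3.1395 -0.0022 -1.7311] ang -8.73 rad 0.0452 F [-1.0738 -1.8168  4.9063] w 0.019727218057881482
[-0.0093  0.0012 -0.      0.1197 -0.1239 -0.008 ]
[-0.0177  0.004  -0.      0.1197 -0.1239 -0.008 ]
[-0.0254  0.0083 -0.      0.1197 -0.1239 -0.008 ]
[-0.0321  0.014  -0.      0.1197 -0.1239 -0.008 ]
[-0.0376  0.021  -0.      0.1197 -0.1239 -0.008 ]
[-0.0416  0.0288 -0.      0.1197 -0.1239 -0.008 ]
[-0.044   0.0373 -0.      0.1197 -0.1239 -0.008 ]
[-0.0446  0.0461 -0.      0.1197 -0.1239 -0.008 ]
```

{"api": "jog_arm", "payload": {
  "motion": [
    [[-0.0095,0.001,0,0.1,-0.1,0,0.012],[-0.0175,0.004,0,0.1,-0.1,0,0.012],[-0.0255,0.0085,0,0.1,-0.1,0,0.012],[-0.032,0.014,0,0.1,-0.1,0,0.012],[-0.0375,0.021,0,0.1,-0.1,0,0.012],[-0.0415,0.029,0,0.1,-0.1,0,0.012],[-0.044,0.0375,0,0.1,-0.1,0,0.012],[-0.0445,0.046,0,0.1,-0.1,0,0.012]]
  ]
}}

```text
t: 21.6
eef_pos: [0.5441, 0.1277, 0.1065]
ee_rot: [-3.141, 0.001, -1.731]
force: [2.7, 0.2, 0.6]
width: 0.0194
```

```bash
python3 q.py 82
```

```text
t 21.6 pos [0.5441 0.1277 0.1065] yaw [-3.1412  0.0005 -1.7309] ang 82.53 rad 0.0456 F [2.7141 0.1944 0.6132] w 0.019427093782339536
[ 0.0016  0.0083 -0.     -0.0216  0.029   0.0084]
[ 0.0044  0.0167 -0.     -0.0216  0.029   0.0084]
[ 0.0087  0.0244 -0.     -0.0216  0.029   0.0084]
[ 0.0144  0.0311 -0.     -0.0216  0.029   0.0084]
[ 0.0213  0.0366 -0.     -0.0216  0.029   0.0084]
[ 0.0292  0.0406 -0.     -0.0216  0.029   0.0084]
[ 0.0377  0.043  -0.     -0.0216  0.029   0.0084]
[ 0.0465  0.0436 -0.     -0.0216  0.029   0.0084]
```

{"api": "jog_arm", "payload": {
  "motion": [
    [[0.0015,0.0085,0,0,0,0,0.012],[0.0045,0.0165,0,0,0,0,0.012],[0.0085,0.0245,0,0,0,0,0.012],[0.0145,0.031,0,0,0,0,0.012],[0.0215,0.0365,0,0,0,0,0.012],[0.029,0.0405,0,0,0,0,0.012],[0.0375,0.043,0,0,0,0,0.012],[0.0465,0.0435,0,0,0,0,0.012]]
  ]
}}

```text
t: 22.4
eef_pos: [0.4937, 0.0881, 0.1065]
ee_rot: [-3.141, 0.001, -1.731]
force: [4.8, 1.5, -2.0]
width: 0.0195
```

```bash
python3 q.py 172
```

```text
t 22.4 pos [0.4937 0.0881 0.1065] yaw [-3.1409  0.0009 -1.7309] ang 172.82 rad 0.0449 F [ 4.8449  1.4789 -2.0405] w 0.019549964133756263
[ 0.0081 -0.0009 -0.     -0.0403  0.0515  0.0058]
[ 0.0165 -0.0036 -0.     -0.0403  0.0515  0.0058]
[ 0.0242 -0.008  -0.     -0.0403  0.0515  0.0058]
[ 0.0309 -0.0137 -0.     -0.0403  0.0515  0.0058]
[ 0.0364 -0.0206 -0.     -0.0403  0.0515  0.0058]
[ 0.0404 -0.0285 -0.     -0.0403  0.0515  0.0058]
[ 0.0427 -0.037  -0.     -0.0403  0.0515  0.0058]
[ 0.0434 -0.0458 -0.     -0.0403  0.0515  0.0058]
```

First turn done, back at the stop angle. Second turn next.

{"api": "jog_arm", "payload": {
  "motion": [
    [[0.008,-0.001,0,0,0,0,0.012],[0.0165,-0.0035,0,0,0,0,0.012],[0.024,-0.008,0,0,0,0,0.012],[0.031,-0.0135,0,0,0,0,0.012],[0.0365,-0.0205,0,0,0,0,0.012],[0.0405,-0.0285,0,0,0,0,0.012],[0.0425,-0.037,0,0,0,0,0.012],[0.0435,-0.046,0,0,0,0,0.012]]
  ]
}}

```text
t: 23.2
eef_pos: [0.5321, 0.0381, 0.1064]
ee_rot: [3.142, 0.002, -1.732]
force: [-0.8, 11.9, 1.7]
width: 0.0193
```

```bash
python3 q.py 262
```

```text
t 23.2 pos [0.5321 0.0381 0.1064] yaw [ 3.1415  0.0023 -1.7316] ang -97.8 rad 0.0448 F [-0.8154 11.9266  1.6583] w 0.019264292961554484
[-0.0008 -0.0086  0.      0.0031  0.1333 -0.0323]
[-0.0036 -0.017   0.      0.0031  0.1333 -0.0323]
[-0.0079 -0.0247  0.      0.0031  0.1333 -0.0323]
[-0.0136 -0.0314  0.      0.0031  0.1333 -0.0323]
[-0.0206 -0.0368  0.      0.0031  0.1333 -0.0323]
[-0.0284 -0.0408  0.0001  0.0031  0.1333 -0.0323]
[-0.0369 -0.0432  0.0001  0.0031  0.1333 -0.0323]
[-0.0457 -0.0439  0.0001  0.0031  0.1333 -0.0323]
```

{"api": "jog_arm", "payload": {
  "motion": [
    [[-0.0015,-0.0085,0,0,0.1,0,0.012],[-0.0045,-0.017,0,0,0.1,0,0.012],[-0.0085,-0.0245,0,0,0.1,0,0.012],[-0.014,-0.031,0,0,0.1,0,0.012],[-0.021,-0.0365,0,0,0.1,0,0.012],[-0.0285,-0.0405,0,0,0.1,0,0.012],[-0.037,-0.043,0,0,0.1,0,0.012],[-0.0455,-0.0435,0,0,0.1,0,0.012]]
  ]
}}

```text
t: 24.0
eef_pos: [0.5828, 0.0758, 0.1065]
ee_rot: [-3.141, 0.0, -1.732]
force: [2.3, -3.1, 1.2]
width: 0.0196
```

```bash
python3 q.py 352
```

```text
t 24.0 pos [0.5828 0.0758 0.1065] yaw [-3.1414  0.0001 -1.7322] ang -8.48 rad 0.0451 F [ 2.3178 -3.0939  1.1669] w 0.019587970766903905
[-0.0091  0.0012  0.     -0.0101  0.0067 -0.0683]
[-0.0175  0.0039  0.     -0.0101  0.0067 -0.0683]
[-0.0252  0.0083  0.     -0.0101  0.0067 -0.0683]
[-0.0319  0.014   0.     -0.0101  0.0067 -0.0683]
[-0.0373  0.0209  0.     -0.0101  0.0067 -0.0683]
[-0.0413  0.0288 -0.     -0.0101  0.0067 -0.0683]
[-0.0437  0.0373 -0.     -0.0101  0.0067 -0.0683]
[-0.0444  0.0461 -0.     -0.0101  0.0067 -0.0683]
```

{"api": "jog_arm", "payload": {
  "motion": [
    [[-0.009,0.001,0,0,0,0,0.012],[-0.0175,0.004,0,0,0,0,0.012],[-0.025,0.0085,0,0,0,0,0.012],[-0.032,0.014,0,0,0,0,0.012],[-0.0375,0.021,0,0,0,0,0.012],[-0.0415,0.029,0,0,0,0,0.012],[-0.0435,0.0375,0,0,0,0,0.012],[-0.0445,0.046,0,0,0,0,0.012]]
  ]
}}

```text
t: 24.8
eef_pos: [0.5438, 0.1278, 0.1065]
ee_rot: [-3.141, 0.001, -1.732]
force: [2.5, -1.5, 0.8]
width: 0.0193
```

```bash
python3 q.py 82 8 168
```

```text
t 24.8 pos [0.5438 0.1278 0.1065] yaw [-3.1413  0.0006 -1.7319] ang 82.98 rad 0.0456 F [ 2.5215 -1.4626  0.7783] w 0.01929789532494438
[ 0.0016  0.0076 -0.     -0.0141  0.0363 -0.0529]
[ 0.0041  0.0156 -0.     -0.0141  0.0363 -0.0529]
[ 0.008   0.0231 -0.     -0.0141  0.0363 -0.0529]
[ 0.0133  0.0296 -0.     -0.0141  0.0363 -0.0529]
[ 0.0197  0.0351 -0.     -0.0141  0.0363 -0.0529]
[ 0.0271  0.0393 -0.     -0.0141  0.0363 -0.0529]
[ 0.0351  0.042  -0.     -0.0141  0.0363 -0.0529]
[ 0.0434  0.0432 -0.     -0.0141  0.0363 -0.0529]
```

{"api": "jog_arm", "payload": {
  "motion": [
    [[0.0015,0.0075,0,0,0,0,0.012],[0.004,0.0155,0,0,0,0,0.012],[0.008,0.023,0,0,0,0,0.012],[0.0135,0.0295,0,0,0,0,0.012],[0.0195,0.035,0,0,0,0,0.012],[0.027,0.0395,0,0,0,0,0.012],[0.035,0.042,0,0,0,0,0.012],[0.0435,0.043,0,0,0,0,0.012]]
  ]
}}

```text
t: 25.6
eef_pos: [0.4941, 0.091, 0.1065]
ee_rot: [-3.141, 0.001, -1.732]
force: [3.3, 1.5, -0.6]
width: 0.0191
```

```bash
python3 q.py 168 2 172; python3 snap.py s20 scene; python3 snap.py w20 wrist; python3 snap.py d20 side
python3 - <<'E'
import cv2,numpy as np
a=cv2.imread("pics/w20.png"); d=cv2.imread("pics/d20.png"); s=cv2.imread("pics/s20.png")
cv2.imwrite("pics/m20.png",np.hstack([cv2.resize(a[120:320,180:380],(400,400)),cv2.resize(d[130:250,170:290],(400,400))]))
cv2.imwrite("pics/s20c.png",cv2.resize(s[150:350,150:430],(784,560)))
E
```

```text
t 25.6 pos [0.4941 0.091  0.1065] yaw [-3.1412  0.0007 -1.732 ] ang 169.08 rad 0.0449 F [ 3.2567  1.4855 -0.6398] w 0.01914131165188173
[ 0.0007  0.0001 -0.     -0.0199  0.0428 -0.0572]
[ 0.0023  0.0001 -0.     -0.0199  0.0428 -0.0572]
25.6 [0.49410233 0.09100683 0.10647045] [-3.14124602e+00  7.47208110e-04 -1.73199799e+00] [-0.125 -0.056 -0.071  0.004  0.024  0.124]
25.65 [0.49388654 0.09004294 0.10643763] [-3.14129221e+00  3.59072975e-04 -1.73228107e+00] [ 0.008  0.01   0.012  0.008 -0.012 -0.022]
25.7 [0.4939525  0.09017727 0.1064359 ] [ 3.14148297e+00 -3.61578052e-04 -1.73277012e+00] [ 0.009  0.009  0.011  0.005 -0.014 -0.016]
```

View pics/m20.png

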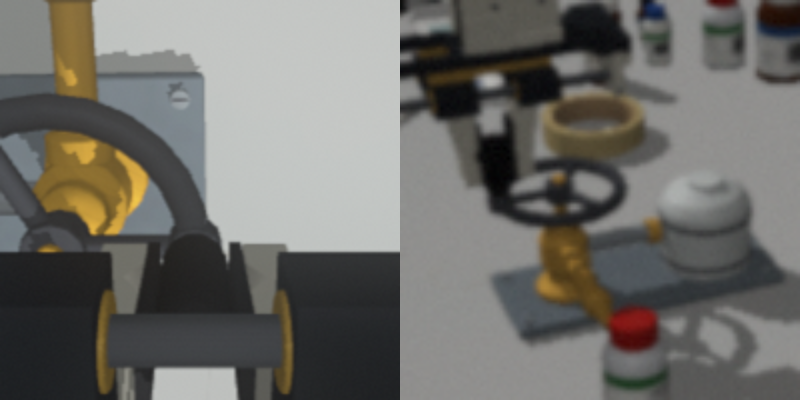

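View pics/s20c.png

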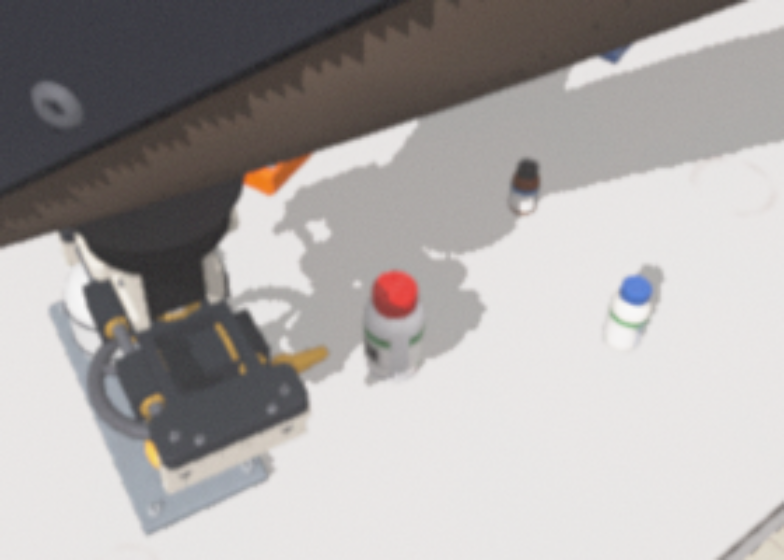

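The handle sits in the same place between the pads as at first grip, so no slip over the turns. A last small approach to the stop angle's position (TCP y about 0.0886).

{"api": "jog_arm", "payload": {
  "motion": [
    [[0.001,0,0,0,0,0,0.012],[0.002,0,0,0,0,0,0.012],[0.002,0,0,0,0,0,0.012],[0.002,0,0,0,0,0,0.012],[0.002,0,0,0,0,0,0.012]]
  ]
}}

```text
t: 26.25
eef_pos: [0.4938, 0.0886, 0.1064]
ee_rot: [3.141, -0.001, -1.733]
force: [1.2, 0.9, 1.8]
width: 0.0198
```

{"api": "jog_arm", "payload": {
  "motion": [
    [[0,0,0,0,0,0,0.012],[0,0,0,0,0,0,0.012],[0,0,0,0,0,0,0.012]]
  ]
}}

```text
t: 26.55
eef_pos: [0.4938, 0.0886, 0.1064]
ee_rot: [3.141, -0.001, -1.733]
force: [2.2, 0.6, 3.2]
width: 0.0191
```

```bash
python3 q.py 168 2 172; python3 snap.py w21 wrist; python3 snap.py d21 side
python3 - <<'E'
import cv2,numpy as np
a=cv2.imread("pics/w21.png"); d=cv2.imread("pics/d21.png")
cv2.imwrite("pics/m21.png",np.hstack([cv2.resize(a[160:320,200:360],(400,400)),cv2.resize(d[150:300,170:320],(400,400))]))
from fit import *
T=wpose("w21")
for aa in (168,171.6,175): r=np.radians(aa); print(aa,[wproj(T,(.5377+.045*np.cos(r),.083+.045*np.sin(r),z)) for z in (.11,.095)])
E
```

```text
t 26.55 pos [0.4938 0.0886 0.1064] yaw [ 3.1413 -0.0008 -1.7326] ang 172.23 rad 0.0448 F [2.2254 0.5631 3.1564] w 0.01907693603358387
[-0.0017  0.0002 -0.      0.018  -0.0441 -0.0898]
[-0.0002  0.0002 -0.      0.018  -0.0441 -0.0898]
26.55 [0.49377799 0.08856378 0.10643123] [ 3.14127907e+00 -7.70048849e-04 -1.73256643e+00] [-0.     0.    -0.002  0.     0.002  0.001]
26.6 [0.49376959 0.08855504 0.10643917] [ 3.14128342e+00 -7.60402566e-04 -1.73251855e+00] [ 0.     0.    -0.001 -0.001  0.     0.   ]
168 [array([277.9884, 258.2125]), array([277.9171, 247.8134])]
171.6 [array([278.0681, 253.9839]), array([277.9905, 243.8544])]
175 [array([277.874 , 249.9584]), array([277.8105, 240.0879])]
```

View pics/m21.png

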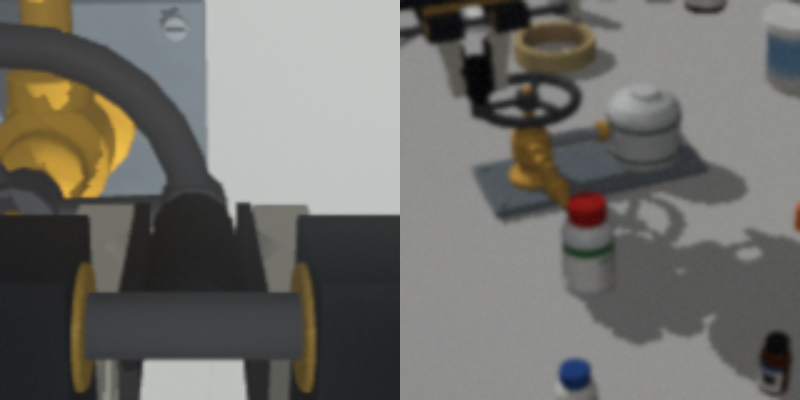

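```bash
python3 -c "
from station import arm
print(arm.job_done()); s=arm.get_state(); print(s['t'],s['eef_pos'],s['force'],s['width'])"
```

```text
the job is handed in; nothing more can be done
None
the job is handed in; nothing more can be done
```

The job is done and was handed in at about 26.6 s; no verdict was reported. The big red-capped bottle stands upright in line with the nozzle. I closed the valve clockwise to its stop and opened it two full turns. The gripper is still holding the crank handle.

- **Bottle gap:** the views disagree slightly, giving 31 to 36 mm between the bottle's side and the nozzle mouth. My best estimate is 33 mm, a little over the 3 cm asked. The sideways error was about 1 mm or less.
- **Closed stop:** the wheel stopped where expected, with the handle on the tap's −x side. Pushing with 22 N moved it less than 1 mm.
- **Two turns:** I counted them in eight quarter-turn moves back to the same handle position. The final angle is within about 1° of the stop angle by the arm's position reading. The grip reads about 19 mm on the 20 mm handle, and the wrist picture shows no visible slip.
- **First grip failed:** my first attempt on the handle slid off the top, because the fingertips sit about 9 mm behind the reported TCP rather than 22 mm ahead of it. That shifted the wheel by a few degrees at most, before the valve work began, and I re-gripped about 31 mm lower. The same offset meant the bottle was held nearer its shoulder than planned, with no problem.
- **Other items:** I did not touch the other two bottles or the rack. The last pictures show both bottles standing. The rack was only partly in view and I did not re-measure any of them.

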